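# Open the tilt-in hatch, stow covered parts pots, refit it

## Task

Pack the layout section for carrying. Take the hatch out of the deck: it is longer than the opening and held under both lips, so draw it towards you under the deep near lip, raise its far edge and slant it out, and lay it aside. Stand every pot of track fittings upright on the floor of the well, each closed with a lid seated level on its rim (a spare lid may stay on the bench), then slant the hatch back in, lay it flat on its ledges and slide it away from you until its far edge is tucked under the far lip; leave the wagon, glue bottle and screwdriver alone.

Things in the scene. Friction and masses are not known exactly. Their poses are not given: they have to be found in the camera images.
- module: Fixed section of model-railway layout: black box 250 wide (y), 78 high, grey deck, track along its far strip (top at 87), a stowage well open in the deck. Origin on the bench under the well; x across the well away from the robot, y left, z up. In mm: outside x -118 to 165; deck opening x -68 to 84, y -110 to 110 (side walls, no lips there); deck 5 thick. Lips overhang the near and far sides.
- near_lip (a point): Middle of the near lip's lower edge, at the near side of the opening, 73 mm above the bench; axes as the module's. The lip is 5 mm thick and the pocket under it 32 mm deep, back to an upright wall at module x = -100 mm. The near ledge below it is 22 mm lower and runs from x = -100 to -60 mm.
- far_lip (a point): Middle of the far lip's lower edge, at the far side of the opening, 152 mm from near_lip, 73 mm above the bench; axes as the module's. The lip is 5 mm thick and the pocket under it only 16 mm deep, to a wall at module x = +100 mm. The far ledge below it is 22 mm lower and runs from x = +64 to +100 mm.
- ledge (a point): Point straight above the module's origin at the height of the flat tops of the two wooden ledges, 51 mm above the bench; axes as the module's.
- well_floor (a point): Middle of the well's flat floor, on its top face, 4 mm above the bench; axes as the module's. The floor measures 124 mm (x) by 220 mm (y) between the rails and side walls; the ledges are 47 mm above it.
- hatch: Plywood hatch 176 (x) x 208 (y) x 6 mm, 0.2 kg; handle: upright batten on its middle, 18 (x) x 80 (y) mm, top 38 mm above the underside. Origin: centre of the underside, z up. Starts seated: flat on both ledges, origin 0 to 12 mm past the ledge point in x (far wall stops it), 6 mm play each way in y. Drawn to the near wall, its far edge clears far_lip by 8 mm. The bench left of it is free.
- pot1: Open aluminium pot holding small track fittings: round, 52 mm outside, 46 mm inside diameter, 30 mm tall, inner floor 4 mm up, about 0.1 kg. Origin: centre of its underside, z up along its axis. All pots are alike; one of the three may be absent.
- pot2: Open aluminium pot holding small track fittings: round, 52 mm outside, 46 mm inside diameter, 30 mm tall, inner floor 4 mm up, about 0.1 kg. Origin: centre of its underside, z up along its axis. All pots are alike; one of the three may be absent.
- pot3: Open aluminium pot holding small track fittings: round, 52 mm outside, 46 mm inside diameter, 30 mm tall, inner floor 4 mm up, about 0.1 kg. Origin: centre of its underside, z up along its axis. All pots are alike; one of the three may be absent.
- lid1: Loose aluminium lid: disc 56 mm across, 3 mm thick; under it a tapered plug (37 to 41 mm across, 4 mm tall) that drops inside a pot's rim; on it a black knob 16 mm across, 10 mm tall (7 to 17 mm above the origin). Origin: centre of the plug's underside, z up. Seated, its origin is 26 mm above the pot's. Starts knob up on the bench. All three are alike and always there; any fits any pot.
- lid2: Loose aluminium lid: disc 56 mm across, 3 mm thick; under it a tapered plug (37 to 41 mm across, 4 mm tall) that drops inside a pot's rim; on it a black knob 16 mm across, 10 mm tall (7 to 17 mm above the origin). Origin: centre of the plug's underside, z up. Seated, its origin is 26 mm above the pot's. Starts knob up on the bench. All three are alike and always there; any fits any pot.
- lid3: Loose aluminium lid: disc 56 mm across, 3 mm thick; under it a tapered plug (37 to 41 mm across, 4 mm tall) that drops inside a pot's rim; on it a black knob 16 mm across, 10 mm tall (7 to 17 mm above the origin). Origin: centre of the plug's underside, z up. Seated, its origin is 26 mm above the pot's. Starts knob up on the bench. All three are alike and always there; any fits any pot.
- wagon: Bystander: brown model goods wagon, 120 x 34 x 43 mm; origin at its underside's centre. Leave it alone.
- glue: Bystander: white glue bottle, 44 mm diameter, 100 mm tall; origin at its underside's centre. Leave it alone.
- screwdriver: Bystander: screwdriver lying on the bench, about 170 mm long; leave it alone.

How it is judged:
By the outcome, as a careful person would: the job done as asked, in the order asked, and still so for the second after the job is handed in, with the robot touching nothing.
Of pot1, pot2, pot3 only 2 to 3 are there at a start; the rules pass over those that are not, and their reading is None.
At some moment in a run one of hatch, pot1, pot2, pot3 may be knocked a few centimetres aside while the robot is not near it.
It also fails if it takes over 210 s, if anything falls off the work surface, if the arm or the gripper's body presses on something with over 40 N, if the wrist force passes 120 N, or if a joint passes its speed limit or range.

## Robot

A 7-joint arm with a two-finger parallel gripper is mounted at the origin on the work surface. World frame = base frame: x ahead of the robot, y to its left, z up, the work surface at z = 0. Lengths are in m, angles in rad, forces in N, time in s.
With the tool pointing down it reaches from about 0.35 to 0.9 m from the base axis. Payload 8.1 kg.
Tool frame: the origin (TCP) lies on the centre line of the jaws, within the pads' length; the fingertips stand 17 mm ahead of it and the grasp point (between the pads) lies 2 mm behind it; z points along the fingers, y is the direction in which the jaws open and shut (so a half turn about z gives the same grasp; the last joint's range is limited). The gripper opens to 92 mm and grips with 3 to 60 N. Pads are 19 mm wide; open, the fingers measure 130 mm over their backs; the gripper's body (75 mm by 190 mm) begins 47 mm behind the grasp point.
Start: joints at [-0.103, 0.434, 0.025, 1.573, -0.012, 1.134, -0.075], TCP at [0.625, -0, 0.212] pointing down, gripper open.
Joint ranges: [-2.62, 2.62], [-0.44, 2.09], [-1.27, 1.32], [0.08, 2.57], [-1.32, 4.46], [0.12, 2], [-2.74, 2.74]. Speed limits (rad/s): [2.22, 2.22, 3.01, 3.01, 3.14, 3.14, 3.14].

## Interface

Orientations are given as a rotation vector (axis times angle).
In Python, from cell import arm gives the robot as it stands.
- The arm moves only by the shell command python3 -m creep 'ROWS' [FORCE]. ROWS is JSON, a list that holds one entry, the list of rows, each a list of 7 numbers: the shift along the world's x, y, z in cm, then the turn, a rotation vector about the world's x, y, z in degrees, then the opening, from -1 (shut) to 1 (fully open), so that 0 is half open. In form: [[[tx, ty, tz, ax, ay, az, jaw], ...]]. A call has 1 to 5 rows; each row is the pose to reach, as a shift and turn from the pose commanded when the call began; what a row does not reach only later rows make up. A row lasts 1/10 s, in which the tool goes at most 50 mm and 8.59 degrees, less where a joint would pass 70% of its speed; a pose out of reach is approached as far as the arm can. A call with a gripper value outside its range is refused whole. The fingers move at their own pace and stop on an object; FORCE is the grip in N (left out, the last holds). Time passes only in rows, so rows that repeat a pose let the fingers close. It gives the time, the measured TCP pose, the force and the opening at its end, in the units of the state.
- arm.observe(): the state, without advancing time (a new reading comes with each control period).
- arm.get_image(name): name is "scene" or "side" or "wrist"; returns the picture (480x640x3 uint8, red, green, blue); there is no depth.
- arm.camera_model(name): a dict with "vfov" (degrees; the focal length in pixels is half the picture's height over the tangent of half this angle, whatever the lens; pixels are square), "cx", "cy" (the principal point, pixels), "cam_to_world" (4x4, takes a point from camera to world coordinates); the wrist camera has in their place "T_tool_cam" (4x4, takes a point from camera to tool coordinates, whose origin is the TCP and whose axes are the flange's). Camera axes: x right, y down, z forward; pixel columns grow to the right and rows downward; lengths in m; the calibration is good to about 2 mm. The wrist camera is an equidistant fisheye: a pixel r from the principal point sees the ray r / f radians off the axis. A picture is of the moment at which its call begins: read the wrist's pose just before it. camera_model takes no time and is no camera call.
- arm.sign_off(): hands the job in, once; it reports no verdict.
The state is a dict: "clock": time; "joints": joint angles; "dq": joint speeds; "joint_efforts": joint torques, N m; "position": TCP position; "ee_rot": TCP orientation; "force": force on the tool from outside, world axes, zero at the start; "ft_torque": the same for the moment, N m; "width": opening from 0.0 (shut) to 1.0 (fully open).
Only numpy, scipy, OpenCV 4.12 (cv2) and the standard library are available. Lean on these libraries where they do the work, as an engineer would, in place of code of your own. Each camera call takes 0.05 s, during which the arm holds its last target.

## Working session

There is one attempt and no reset: what is moved stays moved. The work goes in short steps, Python scripts to look and compute and a shell command to move; the robot and the scene stay as the last step left them, time stands still between calls to the robot, and variables do not carry over. Pictures are saved under pics/ and viewed, and the job is handed in when it is done.

```bash
ls; mkdir -p pics; cat > h.py <<'E'
import numpy as np, cv2
from cell import arm
from scipy.spatial.transform import Rotation as R
def snap(n,fn):
    o=arm.observe(); im=arm.get_image(n); cv2.imwrite('pics/'+fn,im[:,:,::-1]); return o,im
E
python3 - <<'E'
from h import *
print(arm.observe())
for n in ['scene','side','wrist']:
    m=arm.camera_model(n);print(n,m); snap(n,n+'0.png')
E
```

```text
pics
{'clock': 0.0, 'joints': array([-0.10258501,  0.43522593,  0.02494672,  1.57408784, -0.01162579,
        1.13402059, -0.07512817]), 'dq': array([-0.0005965 ,  0.00034894,  0.0004762 ,  0.00199837, -0.00089692,
       -0.00040448,  0.00073168]), 'joint_efforts': array([ 3.89017032e-04, -6.67853522e+01,  9.84863900e-01, -3.14464223e+01,
       -6.05165795e-02,  4.27553023e-02,  1.12382318e-04]), 'position': array([ 6.24458781e-01, -4.47730005e-05,  2.11246442e-01]), 'ee_rot': array([-2.22081075e+00, -2.22058872e+00,  1.89134999e-03]), 'force': array([ 0.69266619,  0.14056221, -0.05643412]), 'ft_torque': array([ 0.03127098,  0.00749561, -0.06435612]), 'width': 0.998201819462669}
scene {'vfov': 53.08435052248768, 'cx': 316.75633004902613, 'cy': 234.26136767687413, 'cam_to_world': array([[ 0.84263553,  0.38788135, -0.37351495,  0.97964538],
       [ 0.53832311, -0.62375729,  0.56668781, -0.59176585],
       [-0.01317504, -0.67858302, -0.73440555,  0.82262049],
       [ 0.        ,  0.        ,  0.        ,  1.        ]])}
side {'vfov': 51.180382877207684, 'cx': 317.02859110961396, 'cy': 228.92143465124474, 'cam_to_world': array([[ 0.97017185, -0.18502419,  0.15662896,  0.41660764],
       [-0.24240145, -0.74801942,  0.61782561, -0.6712908 ],
       [ 0.00284882, -0.6373641 , -0.77055752,  0.86187471],
       [ 0.        ,  0.        ,  0.        ,  1.        ]])}
wrist {'vfov': 65.70646984690485, 'cx': 320.7560780546989, 'cy': 239.07280676254996, 'T_tool_cam': array([[-4.92467563e-04, -9.53208462e-01, -3.02313388e-01,
         8.16737609e-02],
       [ 9.99999718e-01, -2.98194054e-04, -6.88776405e-04,
         5.01176728e-04],
       [ 5.66399443e-04, -3.02313642e-01,  9.53208341e-01,
        -1.72102062e-01],
       [ 0.00000000e+00,  0.00000000e+00,  0.00000000e+00,
         1.00000000e+00]])}
```

View pics/scene0.png

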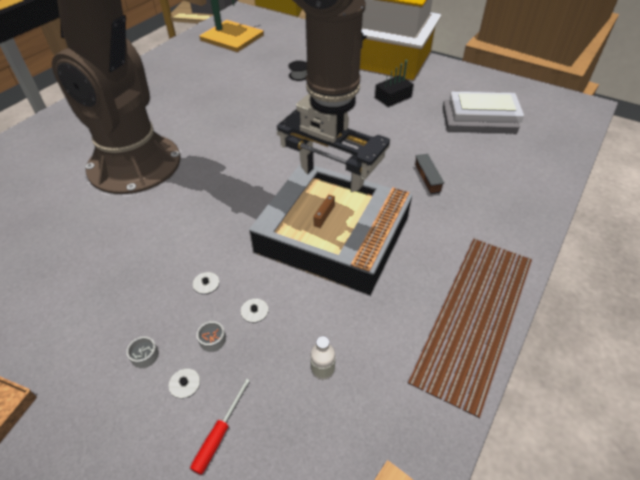

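View pics/side0.png

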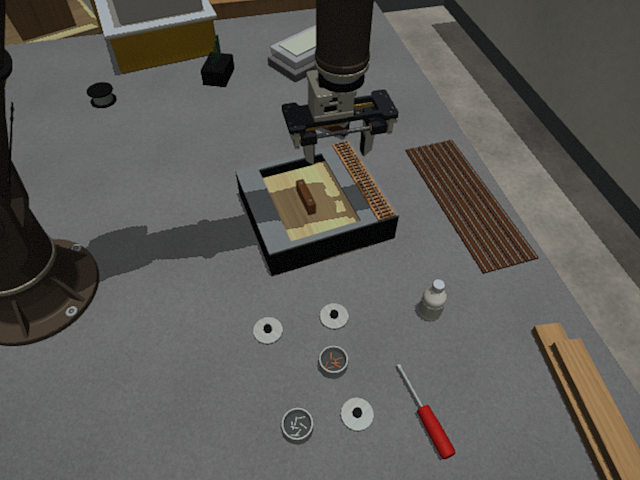

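View pics/wrist0.png

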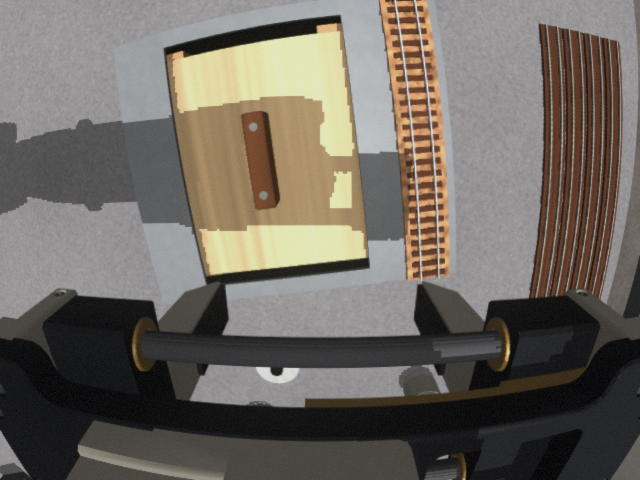

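Three views: the hatch (side ~305,195) sits in the deck. Two pots (side 333,360 and 297,425), three lids (267,330; 334,316; 357,414). Next, enlarged crops to pick points.

```bash
cat >> h.py <<'E'
def ray(n,px,o=None):
    m=arm.camera_model(n); f=240/np.tan(np.radians(m['vfov']/2)); px=np.array(px,float)
    d=(px-[m['cx'],m['cy']])
    if n=='wrist':
        r=np.linalg.norm(d); th=r/f; v=np.r_[d/max(r,1e-9)*np.sin(th),np.cos(th)]
        T=np.eye(4);T[:3,:3]=R.from_rotvec(o['ee_rot']).as_matrix();T[:3,3]=o['position'];T=T@m['T_tool_cam']
    else:
        v=np.r_[d/f,1]; T=m['cam_to_world']
    v=T[:3,:3]@v; return T[:3,3],v/np.linalg.norm(v)
def onz(n,px,z,o=None):
    c,v=ray(n,px,o); return c+v*(z-c[2])/v[2]
def tri(rs):
    A=np.zeros((3,3));b=np.zeros(3)
    for c,v in rs:
        P=np.eye(3)-np.outer(v,v);A+=P;b+=P@c
    x=np.linalg.solve(A,b); return x,[np.linalg.norm((np.eye(3)-np.outer(v,v))@(x-c)) for c,v in rs]
def crop(im,x,y,w,h,s,fn): cv2.imwrite('pics/'+fn,cv2.resize(im[y:y+h,x:x+w],None,fx=s,fy=s,interpolation=cv2.INTER_CUBIC)[:,:,::-1] if im is not None else 0)
def proj(n,P,o=None):
    m=arm.camera_model(n); f=240/np.tan(np.radians(m['vfov']/2))
    if n=='wrist':
        T=np.eye(4);T[:3,:3]=R.from_rotvec(o['ee_rot']).as_matrix();T[:3,3]=o['position'];T=T@m['T_tool_cam']
        p=np.linalg.inv(T)@np.r_[P,1]; r=np.hypot(p[0],p[1]); th=np.arctan2(r,p[2]); return np.array([m['cx'],m['cy']])+f*th*p[:2]/r
    p=np.linalg.inv(m['cam_to_world'])@np.r_[P,1]; return np.array([m['cx'],m['cy']])+f*p[:2]/p[2]
E
python3 - <<'E'
from h import *
for n,(x,y,w,h) in {'scene':(240,160,180,135),'side':(230,135,180,140)}.items():
    im=cv2.imread(f'pics/{n}0.png')[:,:,::-1]; crop(im,x,y,w,h,4,f'{n}0c.png')
# lids: black knob in white disc; pots
for n,(x,y,w,h) in {'scene':(120,260,160,140),'side':(240,295,150,150)}.items():
    im=cv2.imread(f'pics/{n}0.png')[:,:,::-1]; crop(im,x,y,w,h,4,f'{n}0p.png')
E
```

```text
(no output)
```

View pics/scene0c.png

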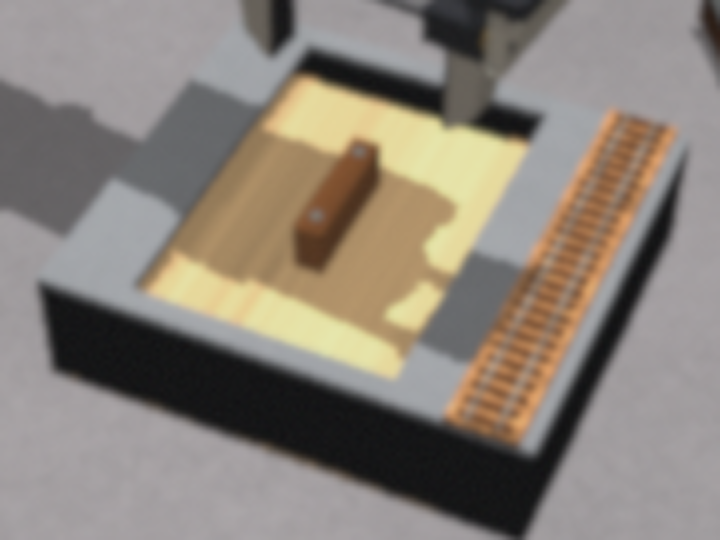

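View pics/side0c.png

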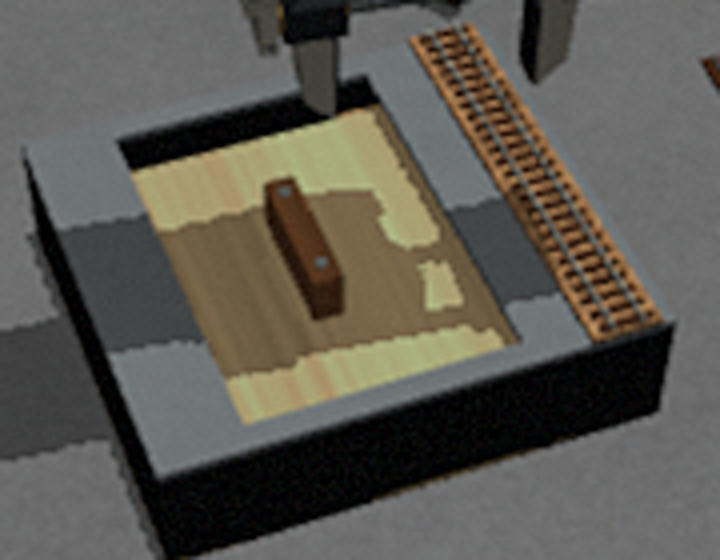

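View pics/side0p.png

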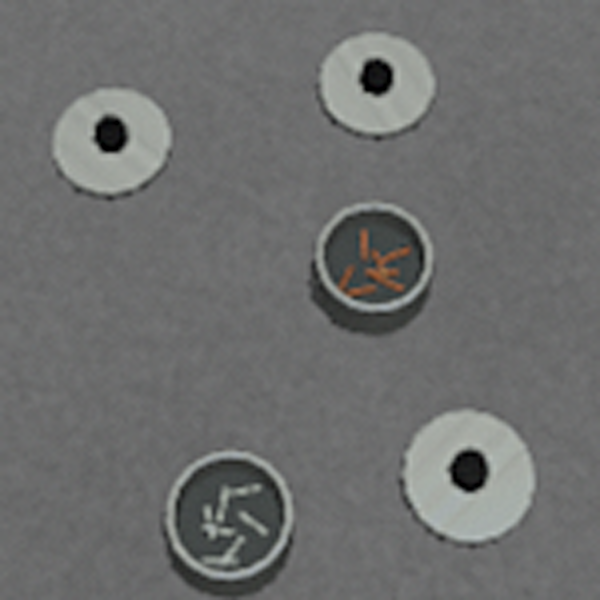

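View pics/scene0p.png

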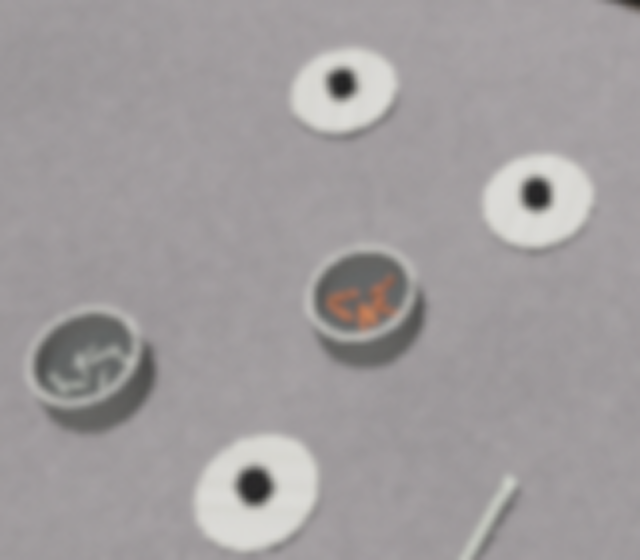

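```bash
python3 - <<'E'
from h import *
np.set_printoptions(precision=4,suppress=True)
S=lambda a,b:(a/4+240,b/4+160); D=lambda a,b:(a/4+230,b/4+135)
P={'nL':(S(305,48),D(118,140)),'fL':(S(541,118),D(368,78)),'nR':(S(138,288),D(245,422)),'fR':(S(402,378),D(520,345)),
'OnR':(S(40,283),D(160,478)),'OfR':(S(530,457),D(672,323)),'handle+':(S(362,151),D(285,189)),'handle-':(S(316,215),D(321,262))}
s=lambda a,b:(a/4+120,b/4+260); d=lambda a,b:(a/4+240,b/4+295)
P.update({'lidA':(s(344,90),d(111,139)),'lidB':(s(538,201),d(377,83)),'lidC':(s(256,491),d(469,477)),'kA':(s(342,83),d(111,133)),'kB':(s(537,193),d(377,76)),'kC':(s(255,486),d(469,470)),'potR':(s(361,292),d(375,257)),'potS':(s(85,356),d(230,515))})
for k,(a,b) in P.items():
    x,e=tri([ray('scene',a),ray('side',b)]); print(k,x,np.round(e[0]*1e3,1))
E
```

```text
nL [0.4918 0.1517 0.0804] 0.5
fL [0.6408 0.1698 0.0799] 0.4
nR [ 0.5193 -0.0569  0.0748] 0.1
fR [ 0.6694 -0.0356  0.0703] 1.9
OnR [ 0.4717 -0.0805  0.0737] 0.2
OfR [ 0.7495 -0.0458  0.0738] 0.4
handle+ [0.5725 0.0847 0.0884] 0.0
handle- [0.5786 0.0269 0.0896] 0.3
lidA [ 0.4395 -0.2036  0.0059] 0.0
lidB [ 0.57   -0.2047  0.0059] 0.2
lidC [ 0.5577 -0.3971  0.0066] 0.7
kA [ 0.4398 -0.204   0.0125] 0.2
kB [ 0.5699 -0.2044  0.0123] 0.3
kC [ 0.5579 -0.3962  0.0111] 0.2
potR [ 0.5419 -0.3014  0.0291] 0.5
potS [ 0.455  -0.3952  0.0277] 0.5
```

```bash
cat > w.json <<'E'
E
python3 - <<'E'
from h import *
np.set_printoptions(precision=4,suppress=True)
im=cv2.imread('pics/wrist0.png')[:,:,::-1]; crop(im,100,0,370,300,2.1,'w0c.png')
E
```

```text
(no output)
```

View pics/w0c.png

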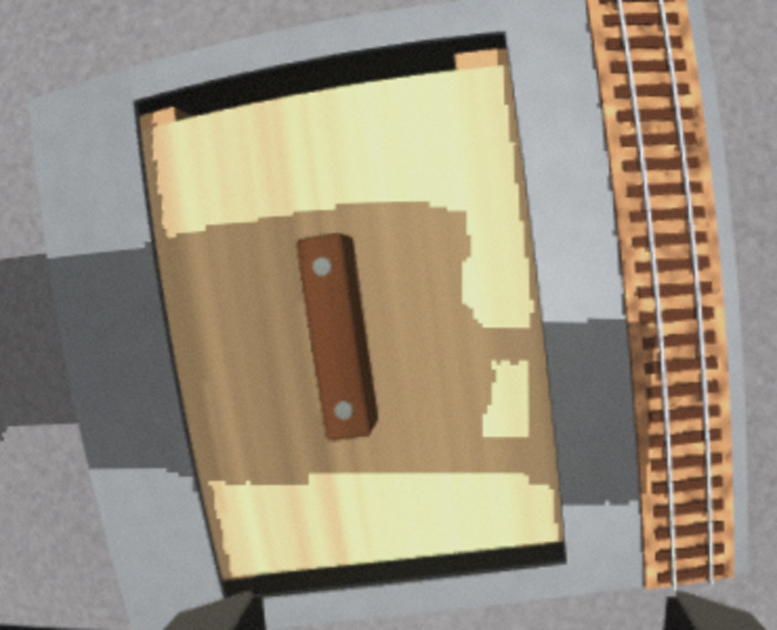

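```bash
python3 - <<'E'
from h import *
np.set_printoptions(precision=4,suppress=True)
o={'position':np.array([0.62446,-4.5e-5,0.21125]),'ee_rot':np.array([-2.2208,-2.2206,0.00189])}
W=lambda a,b:(a/2.1+100,b/2.1)
S=lambda a,b:(a/4+240,b/4+160); D=lambda a,b:(a/4+230,b/4+135)
C={'nL':(W(135,103),S(305,48),D(118,140)),'fL':(W(505,33),S(541,118),D(368,78)),'nR':(W(226,595),S(138,288),D(245,422)),'fR':(W(565,562),S(402,378),D(520,345)),
'sc+':(W(321,266),S(362,151),D(285,189)),'sc-':(W(343,410),S(316,215),D(321,262)),
'bat+y near':(W(299,240),),'bat+y far':(W(340,235),),'bat-y near':(W(330,438),),'bat-y far':(W(371,434),)}
for k,c in C.items():
    z=.078 if k[1:] in 'LR' else .089
    print(k,[onz(n,p,z,o)[:2] for n,p in zip(['wrist','scene','side'],c)], tri([ray(n,p,o) for n,p in zip(['wrist','scene','side'],c)])[0] if len(c)>1 else '')
M={'nL':(-.068,.11),'fL':(.084,.11),'nR':(-.068,-.11),'fR':(.084,-.11)}
for i,n in enumerate(['wrist','scene','side']):
    A=np.array([M[k] for k in M]);B=np.array([onz(n,C[k][i],.078,o)[:2] for k in M])
    a=A-A.mean(0);b=B-B.mean(0);th=np.arctan2((a[:,0]*b[:,1]-a[:,1]*b[:,0]).sum(),(a*b).sum())
    Rm=np.array([[np.cos(th),-np.sin(th)],[np.sin(th),np.cos(th)]]);t=B.mean(0)-Rm@A.mean(0)
    print(n,np.degrees(th),t,'res mm',(B-(A@Rm.T+t))*1e3)
E
```

```text
nL [array([0.4912, 0.1548]), array([0.4905, 0.1534]), array([0.4921, 0.155 ])] [0.4914 0.154  0.0786]
fL [array([0.6406, 0.1742]), array([0.6398, 0.1723]), array([0.6413, 0.1713])] [0.6406 0.1733 0.0773]
nR [array([ 0.5192, -0.0585]), array([ 0.5212, -0.0591]), array([ 0.5189, -0.0595])] [ 0.5194 -0.0585  0.0768]
fR [array([ 0.6675, -0.0419]), array([ 0.672 , -0.0389]), array([ 0.6667, -0.0441])] [ 0.669  -0.0408  0.0764]
sc+ [array([0.5711, 0.0813]), array([0.5728, 0.0842]), array([0.5723, 0.084 ])] [0.5724 0.082  0.0909]
sc- [array([0.578 , 0.0256]), array([0.5781, 0.0278]), array([0.5787, 0.027 ])] [0.5785 0.0261 0.0904]
bat+y near [array([0.5628, 0.0915])] 
bat+y far [array([0.5785, 0.0928])] 
bat-y near [array([0.5724, 0.0145])] 
bat-y far [array([0.5887, 0.0159])] 
wrist 7.1584838976705 [0.5717 0.0562] res mm [[ 0.6846 -2.0271]
 [-0.7217 -1.5903]
 [ 1.252   2.9815]
 [-1.2149  0.6359]]
scene 8.107707133921643 [0.573  0.0558] res mm [[ 0.3789 -1.7017]
 [-0.8038 -4.2893]
 [ 0.084   3.6179]
 [ 0.3408  2.3731]]
side 6.649022358981623 [0.5718 0.0547] res mm [[ 0.5784 -1.1298]
 [-1.1914 -2.4239]
 [ 1.8727  2.9023]
 [-1.2598  0.6514]]
```

Module fit: origin (0.572, 0.0555), yaw ≈7.1°, deck corners at z≈77–79 mm (78 expected). The handle screws triangulate to z≈90 mm (89 expected), with the handle centre at (0.5755, 0.0545). Moving above the handle.

```bash
rm w.json; python3 - <<'E'
from h import *
for p in [(100,88),(217,70),(285,60),(130,65)]: print(p,onz('side',p,0.0)[:2])
E
python3 -m creep '[[[-2.0,2.2,-1,0,0,3,0.1],[-4.0,4.4,-3,0,0,6,0.1],[-4.9,5.4,-6,0,0,7,0.1],[-4.9,5.4,-8,0,0,7,0.1],[-4.9,5.4,-8,0,0,7,0.1]]]'
python3 - <<'E'
from h import *
o,im=snap('wrist','w1.png'); print(o)
E
```

```text
(100, 88) [0.10899115 0.68595948]
(217, 70) [0.4494088  0.69712725]
(285, 60) [0.66000819 0.70153293]
(130, 65) [0.19480269 0.78720599]
clock: 0.65
position: [0.5736, 0.054, 0.1294]
ee_rot: [-2.079, -2.351, 0.007]
force: [-0.5, -0.0, 0.8]
width: 0.613
{'clock': 0.65, 'joints': array([-0.16647365,  0.44129235, -0.0276395 ,  1.78792734,  0.01476192,
        0.91792828, -0.07752908]), 'dq': array([ 0.00936651, -0.02898815,  0.0156871 , -0.06459983, -0.00137623,
        0.05248578,  0.00339452]), 'joint_efforts': array([-8.84500109e-01, -6.29016995e+01, -4.19309651e-01, -2.70965767e+01,
       -1.19040250e-01, -8.78321305e-01, -4.04960755e-02]), 'position': array([0.57362354, 0.0539757 , 0.12936415]), 'ee_rot': array([-2.07853964, -2.35124459,  0.00658707]), 'force': array([-0.50904001, -0.0353162 ,  0.7948702 ]), 'ft_torque': array([-0.0154115 ,  0.01843695, -0.04669596]), 'width': 0.6129493142097248}
```

View pics/w1.png

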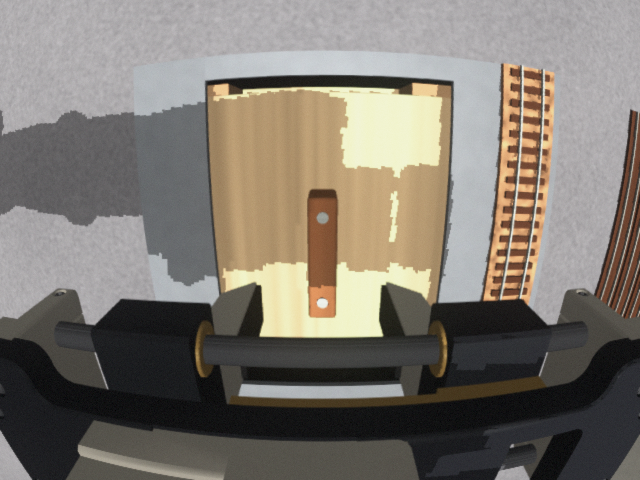

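The handle runs vertically at column ~322 between the fingers, with its screws at (322,217) and (322,303). I'll check those points.

```bash
python3 - <<'E'
from h import *
o=arm.observe()
for p in [(322,217),(322,303),(309,200),(337,200),(308,316),(337,316),(206,100),(452,100),(217,270),(442,270)]: print(p,onz('wrist',p,0.089 if 300<p[0]<340 else 0.078,o))
o0={'position':np.array([0.62446,-4.5e-5,0.21125]),'ee_rot':np.array([-2.2208,-2.2206,0.00189])}
W=lambda a,b:(a/2.1+100,b/2.1)
print(tri([ray('wrist',(322,217),o),ray('wrist',W(321,266),o0)]),tri([ray('wrist',(322,303),o),ray('wrist',W(343,410),o0)]))
E
```

```text
(322, 217) [0.57264551 0.08109051 0.089     ]
(322, 303) [0.57964199 0.02440984 0.089     ]
(309, 200) [0.56380399 0.0904021  0.089     ]
(337, 200) [0.58013067 0.09241731 0.089     ]
(308, 316) [0.57169879 0.01362867 0.089     ]
(337, 316) [0.59062658 0.01596592 0.089     ]
(206, 100) [0.49336312 0.14397231 0.078     ]
(452, 100) [0.64342151 0.16316503 0.078     ]
(217, 270) [0.50728202 0.03362949 0.078     ]
(442, 270) [0.6583127  0.05208839 0.078     ]
(array([0.57210252, 0.08160017, 0.09259634]), [np.float64(0.0005790219774113989), np.float64(0.0005790219774114738)]) (array([0.57903465, 0.02667396, 0.09388181]), [np.float64(0.0003786730539406246), np.float64(0.00037867305394056176)])
```

```bash
python3 -m creep '[[[0.1,-0.1,-2,0,0,0,0.1],[0.1,-0.1,-4,0,0,0,0.1],[0.1,-0.1,-5,0,0,0,0.1],[0.1,-0.1,-5,0,0,0,-0.3],[0.1,-0.1,-5,0,0,0,-0.9]]]' 40; python3 -m creep '[[[0,0,0,0,0,0,-1],[0,0,0,0,0,0,-1],[0,0,0,0,0,0,-1],[0,0,0,0,0,0,-1]]]' 40
```

```text
clock: 1.2
position: [0.5778, 0.0529, 0.083]
ee_rot: [2.082, 2.352, 0.001]
force: [0.2, -0.8, 0.6]
width: 0.422
clock: 1.6
position: [0.5772, 0.053, 0.0824]
ee_rot: [2.082, 2.353, 0.001]
force: [0.5, 0.5, -0.2]
width: 0.077
```

```bash
python3 -m creep '[[[0,0,0,0,0,0,-1],[0,0,0,0,0,0,-1]]]' 40; python3 - <<'E'
from h import *
snap('wrist','w2.png'); snap('side','s2.png')
E
```

```text
clock: 1.8
position: [0.577, 0.053, 0.0821]
ee_rot: [2.082, 2.353, 0.0]
force: [-0.6, 0.2, 0.4]
width: 0.004
```

View pics/w2.png

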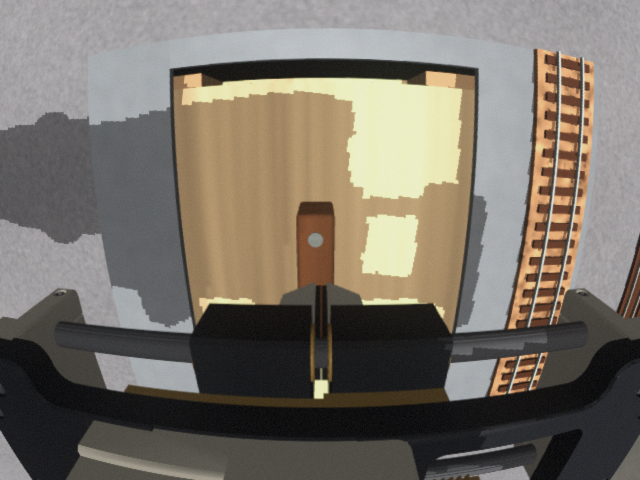

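View pics/s2.png

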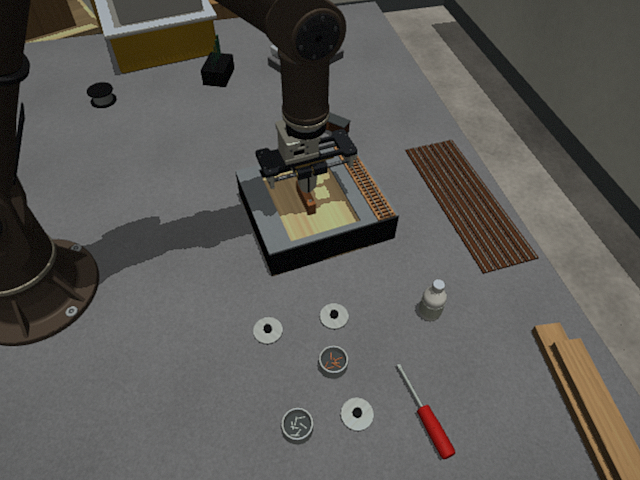

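The wrist view shows the fingers fully shut with the handle apparently in front of them or below them (315,240). I'll compare this with the predictions.

```bash
python3 - <<'E'
from h import *
o=arm.observe();o0={'position':np.array([0.57362354, 0.0539757 , 0.12936415]),'ee_rot':np.array([-2.07853964, -2.35124459,  0.00658707])}
print(o['position'],o['width'],o['joints'])
for P in [(.5724,.0816,.089),(.579,.0257,.089),o['position'],o['position']-[0,0,.017]]: print(P,proj('wrist',P,o))
print(proj('wrist',o['position'],o))
print(onz('wrist',(315,240),.089,o),tri([ray('wrist',(315,240),o),ray('wrist',(322,217),o0)]))
im=cv2.imread('pics/s2.png')[:,:,::-1]; crop(im,230,110,180,150,4,'s2c.png')
im=cv2.imread('pics/w2.png')[:,:,::-1]; crop(im,220,180,200,150,4,'w2c.png')
E
```

```text
[0.57699161 0.05298167 0.08203986] 0.0013809213505177127 [-0.16354547  0.49982017 -0.02824163  1.82954059  0.01864601  0.81249567
 -0.07903217]
(0.5724, 0.0816, 0.089) [317.75571527 239.66325936]
(0.579, 0.0257, 0.089) [317.65350667 341.68051819]
[0.57699161 0.05298167 0.08203986] [320.15080911 289.53174843]
[0.57699161 0.05298167 0.06503986] [320.21831783 276.38492593]
[320.15080911 289.53174843]
[0.57114334 0.08127996 0.089     ] (array([0.5709093 , 0.08341223, 0.0956429 ]), [np.float64(8.844917731268184e-05), np.float64(8.844917731277569e-05)])
```

View pics/s2c.png

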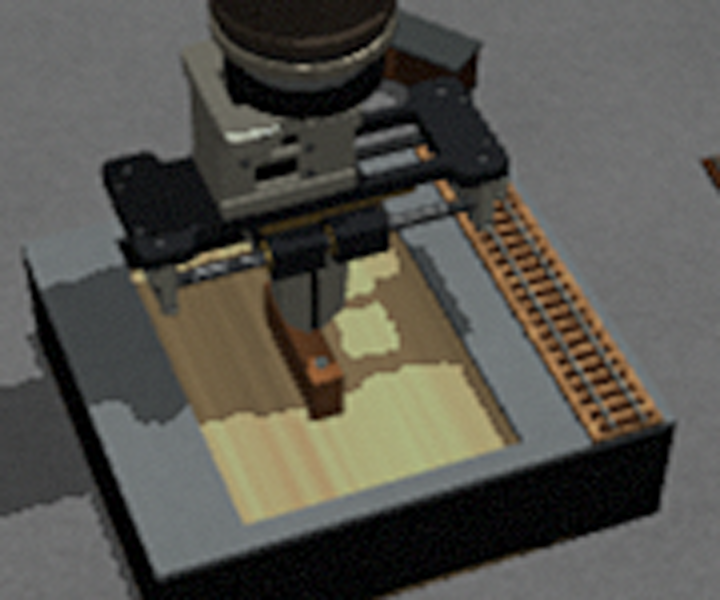

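View pics/w2c.png

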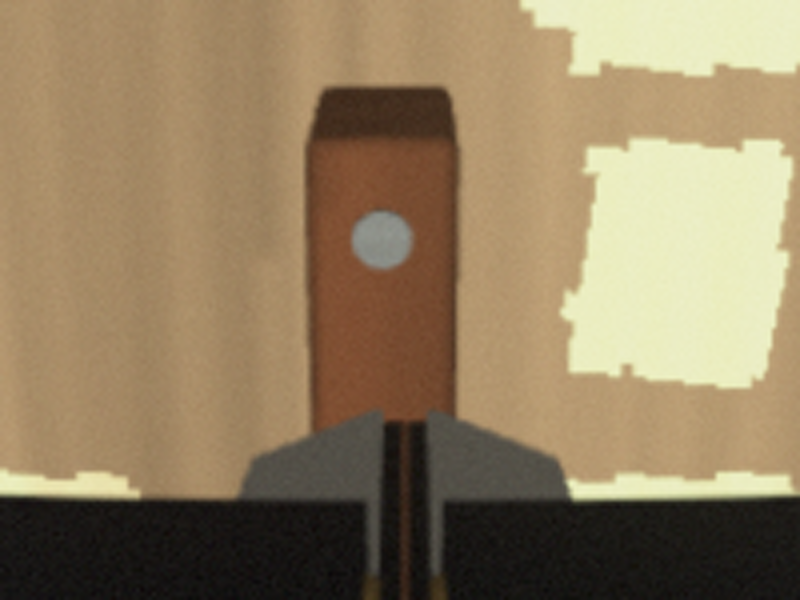

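```bash
python3 - <<'E'
from h import *
o=arm.observe()
snap('scene','c2.png')
for n in ['side','scene']:
  for dz in [-.017,0,.01,.02]: print(n,dz,proj(n,o['position']+[0,0,dz]))
im=cv2.imread('pics/c2.png')[:,:,::-1]; crop(im,240,130,180,150,4,'c2c.png')
E
```

```text
side -0.017 [306.77397984 199.60267186]
side 0 [306.67145567 194.18676034]
side 0.01 [306.60997008 190.93874054]
side 0.02 [306.54758895 187.64341318]
scene -0.017 [324.72142849 214.42331912]
scene 0 [324.71371625 208.95885316]
scene 0.01 [324.70909415 205.68389181]
scene 0.02 [324.70440709 202.3628974 ]
```

View pics/c2c.png

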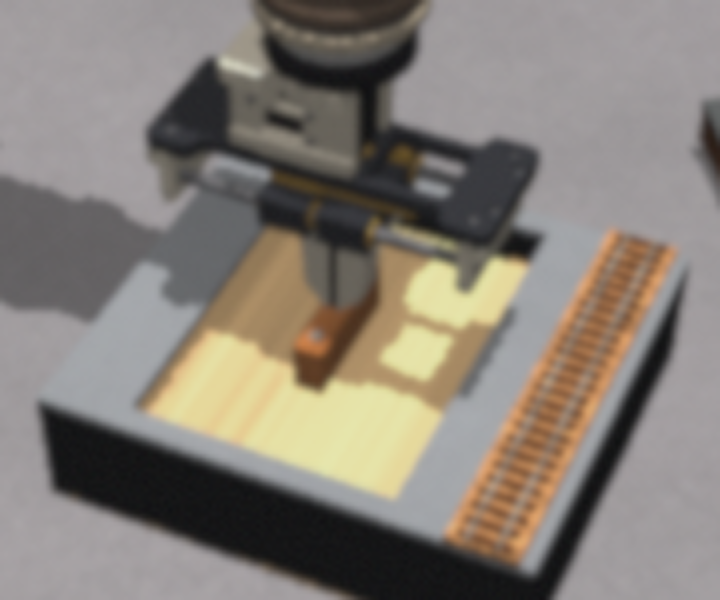

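The views suggest the fingertips really end about 17–20 mm behind where I assumed, i.e. above the handle top. I'll check by touching the handle top gently with shut fingers.

```bash
python3 -m creep '[[[0,0,-0.2,0,0,0,-1],[0,0,-0.4,0,0,0,-1],[0,0,-0.4,0,0,0,-1]]]'; python3 -m creep '[[[0,0,-0.2,0,0,0,-1],[0,0,-0.4,0,0,0,-1],[0,0,-0.4,0,0,0,-1]]]';
```

```text
clock: 2.25
position: [0.5767, 0.0529, 0.0776]
ee_rot: [-2.082, -2.353, 0.001]
force: [-0.9, -0.3, 0.3]
width: 0.006
clock: 2.55
position: [0.5771, 0.053, 0.0747]
ee_rot: [2.082, 2.353, 0.0]
force: [-2.8, -0.6, 9.1]
width: 0.002
```

Contact came at a reported z of 0.075 on the 0.089 handle top, so the fingertips sit about 14 mm *behind* the reported TCP. I'll use that from now on: tip z = reported z + 14 mm. Raise, open, descend, grip.

```bash
python3 -m creep '[[[0,0,1,0,0,0,-0.4],[0,0,2,0,0,0,0],[-0.05,0,2,0,0,0,0],[-0.05,0,2,0,0,0,0],[-0.05,0,2,0,0,0,0]]]'; python3 -m creep '[[[0,0,-1.5,0,0,0,0],[0,0,-3,0,0,0,0],[0,0,-4.4,0,0,0,0],[0,0,-4.4,0,0,0,0]]]'
python3 - <<'E'
from h import *
snap('wrist','w3.png'); snap('side','s3.png')
im=cv2.imread('pics/s3.png')[:,:,::-1]; crop(im,230,110,180,150,4,'s3c.png')
E
```

```text
clock: 3.05
position: [0.5763, 0.0529, 0.0939]
ee_rot: [-2.082, -2.353, 0.0]
force: [0.7, -1.1, -1.0]
width: 0.39
clock: 3.45
position: [0.5749, 0.0527, 0.0479]
ee_rot: [-2.08, -2.351, 0.005]
force: [-0.2, -0.1, -0.1]
width: 0.497
```

View pics/s3c.png

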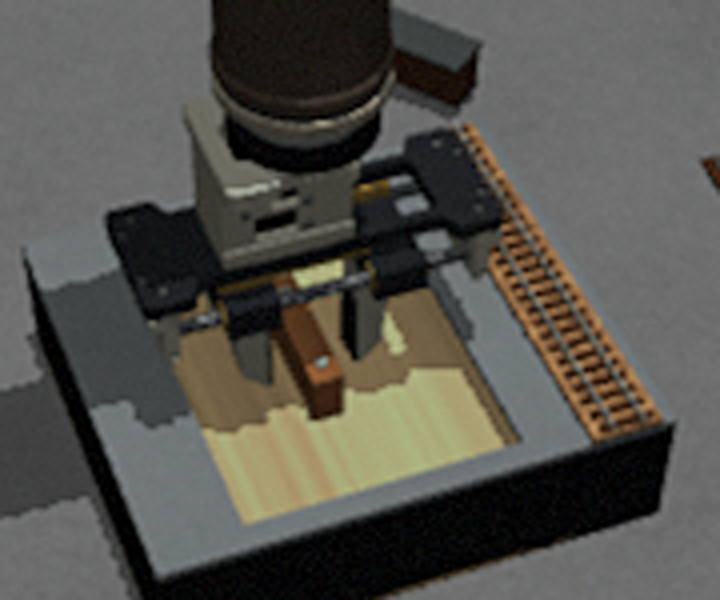

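View pics/w3.png

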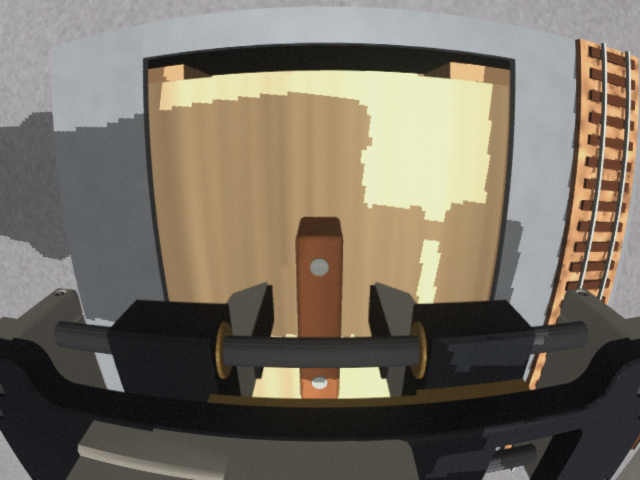

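The fingers now straddle the handle, one either side. Closing.

```bash
python3 -m creep '[[[0,0,0,0,0,0,-0.5],[0,0,0,0,0,0,-1],[0,0,0,0,0,0,-1],[0,0,0,0,0,0,-1],[0,0,0,0,0,0,-1]]]' 40;  python3 -m creep '[[[-0.5,-0.06,0,0,0,0,-1],[-1,-0.12,0,0,0,0,-1],[-1,-0.12,0,0,0,0,-1]]]'
```

```text
clock: 4.05
position: [0.5765, 0.053, 0.0503]
ee_rot: [2.082, 2.353, 0.0]
force: [-1.8, -0.4, 3.3]
width: 0.19
clock: 4.35
position: [0.566, 0.0518, 0.0503]
ee_rot: [2.082, 2.353, 0.0]
force: [-0.6, -0.0, 4.1]
width: 0.194
```

```bash
python3 -m creep '[[[-0.2,-0.02,0,0,0,0,-1],[-0.4,-0.05,0,0,0,0,-1],[-0.4,-0.05,0,0,0,0,-1]]]'; python3 -m creep '[[[-0.1,-0.01,0,0,0,0,-1],[-0.2,-0.02,0,0,0,0,-1],[-0.2,-0.02,0,0,0,0,-1]]]'
python3 - <<'E'
from h import *
o,im=snap('wrist','w4.png'); print(o['position'])
E
```

```text
clock: 4.65
position: [0.5628, 0.0513, 0.0503]
ee_rot: [2.081, 2.352, 0.001]
force: [2.4, 1.1, 3.8]
width: 0.194
clock: 4.95
position: [0.561, 0.0511, 0.0503]
ee_rot: [2.081, 2.352, 0.001]
force: [3.9, 0.1, 5.0]
width: 0.191
[0.56101556 0.05113708 0.05031926]
```

View pics/w4.png

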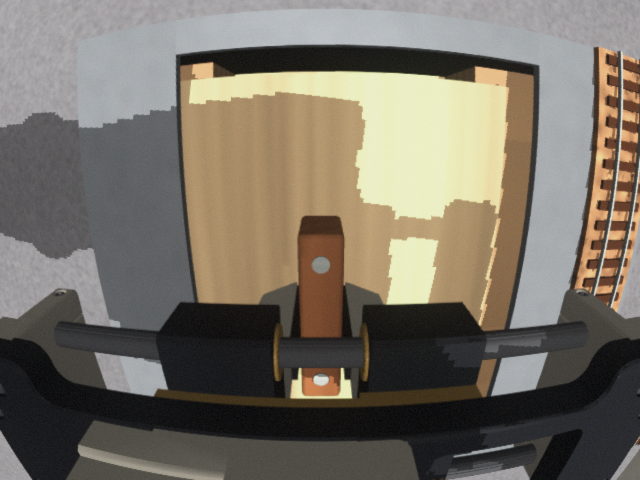

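The far ledge shows at columns 508–535, so the hatch is drawn to within ~1 mm of the near wall. Now tilt it about its near-bottom edge.

```bash
python3 -m creep '[[[0.05,0.01,0.68,0.5,-3.97,0,-1],[0.03,0,1.3,1,-7.94,0,-1],[-0.08,-0.01,1.9,1.5,-11.9,0,-1],[-0.08,-0.01,1.9,1.5,-11.9,0,-1]]]' 50
python3 - <<'E'
from h import *
o,im=snap('side','s5.png'); print(o['force'],o['ft_torque'],o['joints'])
crop(im,230,110,180,150,4,'s5c.png')
E
```

```text
clock: 5.4
position: [0.5587, 0.0511, 0.0694]
ee_rot: [1.983, 2.242, 0.238]
force: [4.2, 0.4, -3.3]
width: 0.197
[ 4.24699526  0.37339952 -3.25277538] [ 0.20991725 -0.63921021  0.1623052 ] [-0.18037706  0.40110476 -0.02070085  2.08609352  0.0539088   0.44463951
 -0.12202465]
```

View pics/s5c.png

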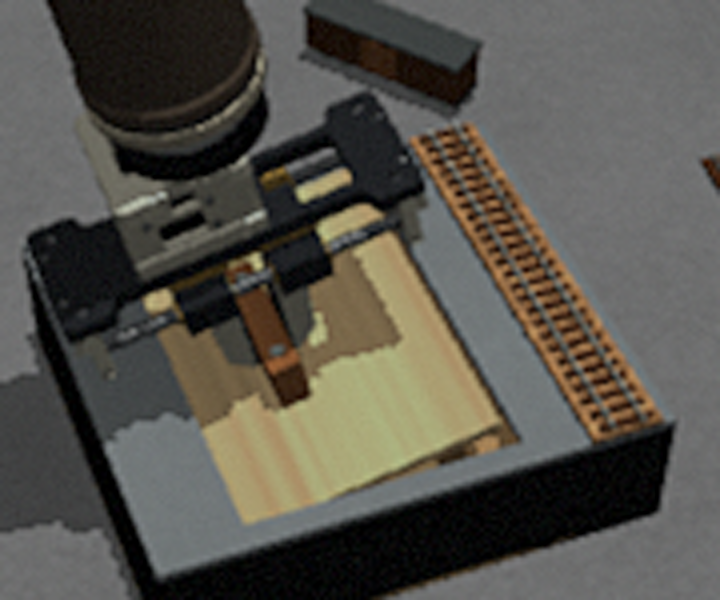

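```bash
python3 -m creep '[[[-0.13,-0.02,0.6,0.5,-3.97,0,-1],[-0.33,-0.04,1.2,1,-7.94,0,-1],[-0.33,-0.04,1.2,1,-7.94,0,-1]]]' 50
python3 - <<'E'
from h import *
o,im=snap('side','s6.png'); print(o['force'],o['ft_torque'],o['joints'],R.from_rotvec(o['ee_rot']).as_matrix()[:,2])
crop(im,230,110,180,150,4,'s6c.png')
E
```

```text
clock: 5.75
position: [0.5561, 0.0505, 0.0809]
ee_rot: [1.912, 2.162, 0.382]
force: [5.0, -0.2, -4.5]
width: 0.193
[ 4.98311599 -0.15864635 -4.50793351] [ 0.02238272 -0.67635304  0.12614108] [-0.21778112  0.3382752   0.01538162  2.2133707   0.09185392  0.24284573
 -0.16696763] [ 0.3394496   0.04254872 -0.93966142]
```

View pics/s6c.png

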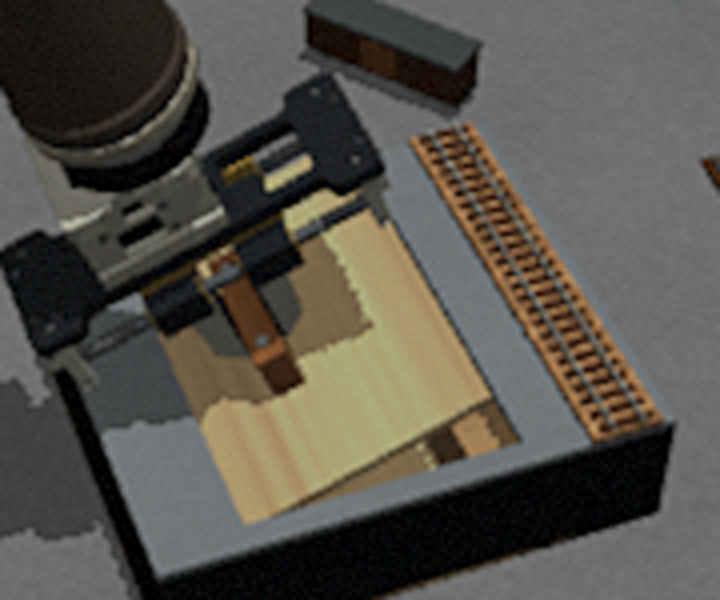

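```bash
python3 -m creep '[[[1.0,0.13,0.45,0,0,0,-1],[2.1,0.26,0.85,0,0,0,-1],[3.2,0.4,1.28,0,0,0,-1],[4.3,0.54,1.7,0,0,0,-1],[4.3,0.54,1.7,0,0,0,-1]]]' 50
python3 - <<'E'
from h import *
o,im=snap('side','s7.png'); print(o['force'],o['ft_torque'],o['joints'])
crop(im,230,110,180,150,4,'s7c.png')
E
```

```text
clock: 6.3
position: [0.6019, 0.0563, 0.0989]
ee_rot: [1.912, 2.16, 0.385]
force: [0.9, 0.3, -1.6]
width: 0.191
[ 0.91443863  0.31291902 -1.63511079] [-0.05162613  0.48927817 -0.05534632] [-1.96016837e-01  3.66399898e-01 -1.68078453e-03  2.09365531e+00
  7.76050465e-02  3.32175966e-01 -1.44722215e-01]
```

View pics/s7c.png

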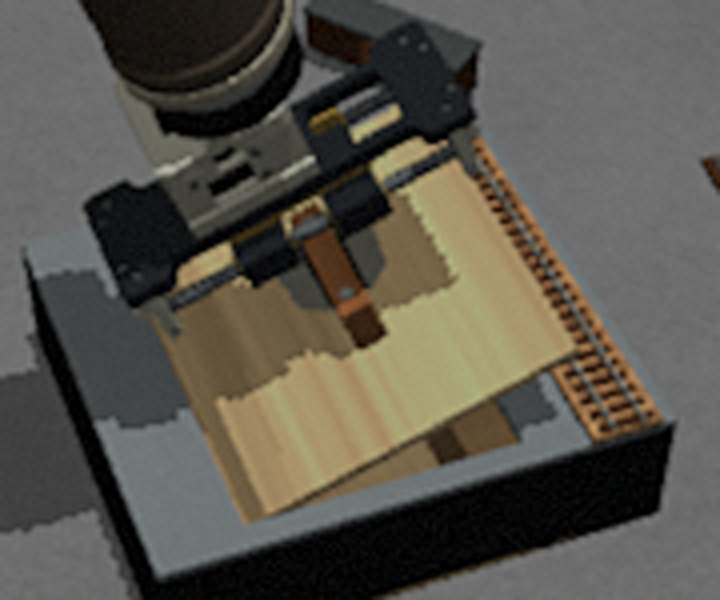

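```bash
python3 -m creep '[[[0,0,2.5,0,0,0,-1],[0,0,5.5,-0.5,4,0,-1],[0,0,8.5,-1,9,0,-1],[0,0,9.5,-1.8,14.5,0,-1],[0,0,9.5,-2.48,19.85,0,-1]]]' 50
python3 - <<'E'
from h import *
for p in [(307,139),(345,136),(328,125),(350,122)]: print(p,onz('side',p,0.0)[:2],onz('side',p,0.043)[:2])
for p in [(417,155),(428,190),(442,182)]: print(p,onz('scene',p,0.03)[:2])
E
```

```text
clock: 6.85
position: [0.6002, 0.056, 0.196]
ee_rot: [-2.082, -2.352, -0.001]
force: [1.0, 0.9, -2.9]
width: 0.195
(307, 139) [0.64041799 0.32276714] [0.62925181 0.27317236]
(345, 136) [0.74047835 0.31053986] [0.72432003 0.26155511]
(328, 125) [0.70857445 0.36518188] [0.69400786 0.31347097]
(350, 122) [0.76975642 0.36324632] [0.75213739 0.31163198]
(417, 155) [0.6478727  0.39949151]
(428, 190) [0.72815426 0.28756656]
(442, 182) [0.74561858 0.33313962]
```

```bash
python3 -m creep '[[[-0.8,2,0,0,0,0,-1],[-2,5,0,0,0,0,-1],[-3.3,8.5,0,0,0,0,-1],[-4.5,12,0,0,0,0,-1],[-5.7,15,0,0,0,0,-1]]]'; python3 -m creep '[[[-1.4,3.5,0,0,0,0,-1],[-2.8,7,-1,0,0,0,-1],[-4,10,-3,0,0,0,-1],[-4.8,12.4,-6,0,0,0,-1],[-4.8,12.6,-10,0,0,0,-1]]]'; python3 -m creep '[[[0,0,-3,0,0,0,-1],[0,0,-5,0,0,0,-1],[0,0,-6.5,0,0,0,-1],[0,0,-7.5,0,0,0,-1],[0,0,-7.5,0,0,0,-1]]]'
python3 - <<'E'
from h import *
o,im=snap('side','s8.png')
E
```

```text
clock: 7.35
position: [0.5409, 0.2076, 0.1926]
ee_rot: [-2.08, -2.353, 0.001]
force: [0.1, 0.1, -1.8]
width: 0.189
clock: 7.85
position: [0.4925, 0.3373, 0.0933]
ee_rot: [-2.074, -2.357, -0.007]
force: [0.7, 0.1, -1.6]
width: 0.193
clock: 8.35
position: [0.4934, 0.3311, 0.0167]
ee_rot: [-2.081, -2.352, 0.004]
force: [-0.9, 0.1, -2.4]
width: 0.194
```

View pics/s8.png

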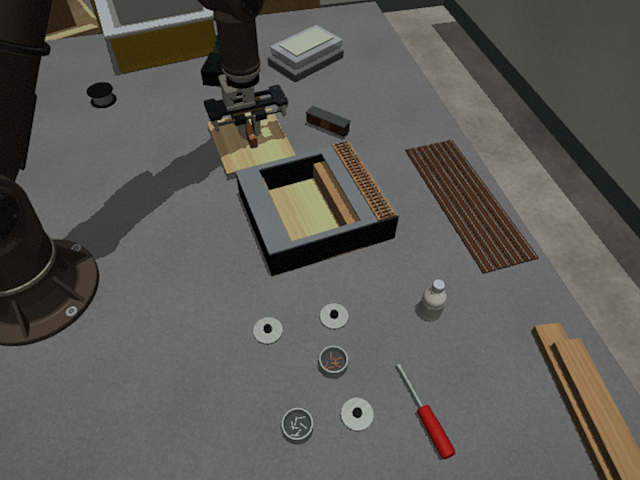

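The hatch hangs just above the free bench at (250,145), clear of both the wagon and the module. The well is empty. Lowering to contact.

```bash
python3 -m creep '[[[0,0,-0.5,0,0,0,-1],[0,0,-1,0,0,0,-1],[0,0,-1.4,0,0,0,-1],[0,0,-1.4,0,0,0,-1]]]'; python3 -m creep '[[[0,0,-0.2,0,0,0,-1],[0,0,-0.3,0,0,0,-1],[0,0,-0.3,0,0,0,-1]]]'
```

```text
clock: 8.8
position: [0.4941, 0.3317, 0.0036]
ee_rot: [-2.082, -2.352, 0.001]
force: [0.2, 0.7, -2.0]
width: 0.192
clock: 9.1
position: [0.4944, 0.332, 0.0009]
ee_rot: [-2.082, -2.353, -0.0]
force: [0.3, 0.5, -2.2]
width: 0.189
```

```bash
python3 -m creep '[[[0,0,-0.1,0,0,0,-1],[0,0,-0.2,0,0,0,-1],[0,0,-0.2,0,0,0,-1]]]'; python3 -m creep '[[[0,0,0,0,0,0,-0.5],[0,0,0,0,0,0,-0.2],[0,0,0,0,0,0,0],[0,0,0,0,0,0,0]]]'; python3 -m creep '[[[0,0,1.5,0,0,0,0],[0,0,4,0,0,0,0],[0,0,8,0,0,0,0],[0,0,12,0,0,0,0]]]'
```

```text
clock: 9.4
position: [0.4945, 0.332, -0.0007]
ee_rot: [-2.082, -2.353, -0.001]
force: [-1.1, -0.7, 2.2]
width: 0.196
clock: 9.8
position: [0.4945, 0.332, -0.001]
ee_rot: [-2.082, -2.353, -0.0]
force: [0.4, -0.0, 0.2]
width: 0.459
clock: 10.2
position: [0.4941, 0.3318, 0.1211]
ee_rot: [-2.081, -2.352, 0.0]
force: [0.4, 0.2, -0.1]
width: 0.502
```

The bench contact height agrees with the tip model. Moving to the pots while turning −90° (jaws along module y).

```bash
python3 -m creep '[[[0.5,-4,2,0,0,-6,0.6],[0.7,-8.5,4,0,0,-14,0.6],[1,-13,4,0,0,-22,0.6],[1.3,-17.5,4,0,0,-30,0.6],[1.6,-22,4,0,0,-38,0.6]]]'; python3 -m creep '[[[0.5,-4.5,0,0,0,-8,0.6],[0.9,-9,0,0,0,-16,0.6],[1.3,-13.5,0,0,0,-24,0.6],[1.7,-18,0,0,0,-32,0.6],[2,-22,0,0,0,-40,0.6]]]';  python3 -m creep '[[[0.2,-4.5,0,0,0,-6,0.6],[0.5,-9,0,0,0,-12,0.6],[1.1,-14,0,0,0,-12,0.6],[1.1,-18.2,-1,0,0,-12,0.6],[1.1,-18.2,-1,0,0,-12,0.6]]]'
python3 - <<'E'
from h import *
o,im=snap('wrist','w9.png'); print(o['position'],o['joints'])
o,im=snap('side','s9.png')
E
```

```text
clock: 10.7
position: [0.5105, 0.1104, 0.1606]
ee_rot: [-2.738, -1.539, -0.004]
force: [0.5, -0.6, 0.4]
width: 0.795
clock: 11.2
position: [0.5305, -0.1103, 0.1604]
ee_rot: [-3.1, -0.508, -0.003]
force: [0.7, 0.1, 0.3]
width: 0.8
clock: 11.7
position: [0.5391, -0.2976, 0.1495]
ee_rot: [3.133, 0.178, -0.001]
force: [0.2, -0.5, -0.6]
width: 0.8
[ 0.53910049 -0.29756034  0.14945476] [ 0.13977518  0.49081354  0.4026377   1.69960922 -0.21825105  0.99441857
 -0.83805288]
```

View pics/w9.png

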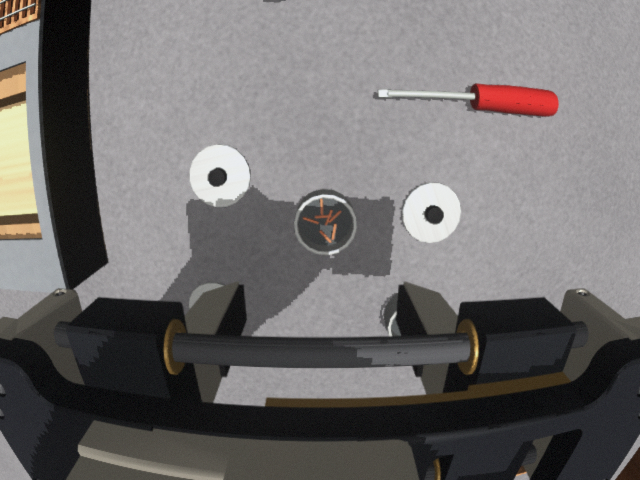

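View pics/s9.png

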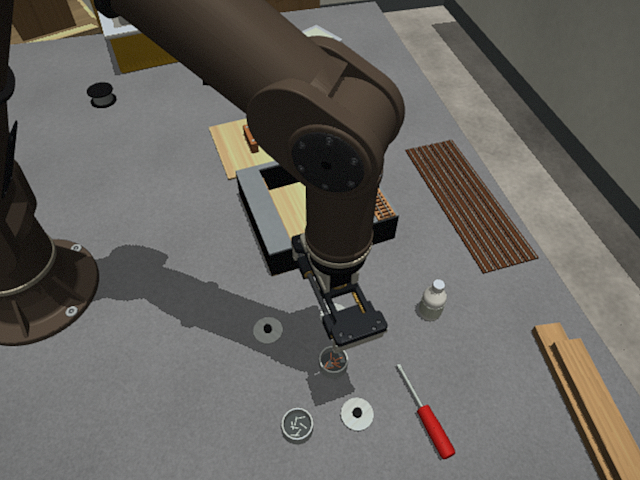

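The red pot's rim is centred at about (325,222) in the wrist view. The scene is otherwise unchanged.

```bash
python3 - <<'E'
from h import *
o=arm.observe()
for p in [(325,222),(295,222),(356,222),(325,190),(325,255)]: print(p,onz('wrist',p,.03,o))
print(tri([ray('wrist',(325,222),o),ray('side',(333.5,359.5)),ray('scene',(210.2,333))]))
for p in [(220,176),(432,212)]: print(onz('wrist',p,.007,o))
E
```

```text
(325, 222) [ 0.5459222  -0.29443327  0.03      ]
(295, 222) [ 0.5430499  -0.27021156  0.03      ]
(356, 222) [ 0.54896165 -0.31950649  0.03      ]
(325, 190) [ 0.5720869  -0.29122908  0.03      ]
(325, 255) [ 0.51764659 -0.29791443  0.03      ]
(array([ 0.54156904, -0.29758375,  0.02219829]), [np.float64(0.0035621033999140984), np.float64(0.001782716599445837), np.float64(0.0035164144381036135)])
[ 0.57066111 -0.19961424  0.007     ]
[ 0.5609474  -0.38957137  0.007     ]
```

```bash
python3 -m creep '[[[0,0,0,0,0,0,0.6],[0,0,0,0,0,0,0.6]]]'; python3 - <<'E'
from h import *
o,im=snap('wrist','w10.png'); print(o['position'],o['dq'])
g=cv2.cvtColor(im,cv2.COLOR_RGB2GRAY)
crop(im,180,130,300,200,2.6,'w10c.png')
E
```

```text
clock: 12.0
position: [0.5421, -0.2882, 0.1496]
ee_rot: [-3.135, -0.195, -0.002]
force: [-0.1, 0.3, -0.6]
width: 0.802
[ 0.54209746 -0.28823931  0.14961152] [-0.00409265  0.00106824  0.00498899  0.00048091  0.00116138 -0.00256622
  0.00117197]
```

View pics/w10c.png

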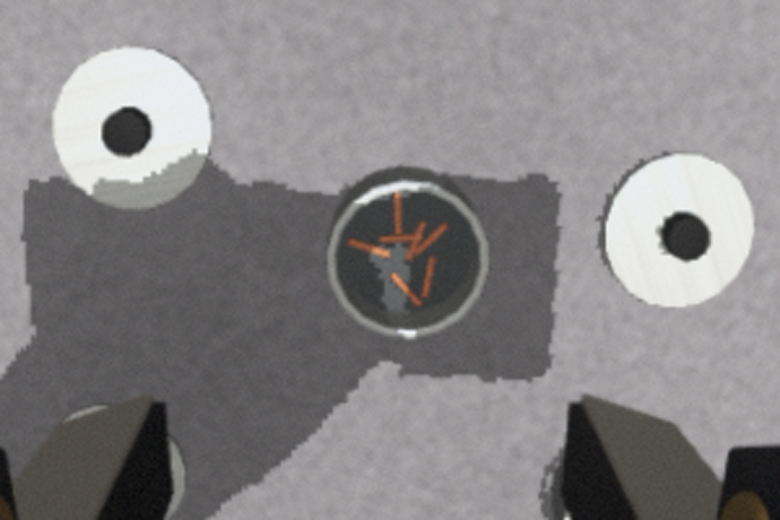

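```bash
python3 - <<'E'
from h import *
o=arm.observe()
W=lambda a,b:(a/2.6+180,b/2.6+130)
print(onz('wrist',W(409,257),.03,o),tri([ray('wrist',W(409,257),o),ray('side',(333.5,359.5)),ray('scene',(210.2,333))]))
for p in [(132,127),(680,229)]: print(onz('wrist',W(*p),.007,o))
for p in [(127,131),(685,236)]: print('knob',onz('wrist',W(*p),.017,o))
E
```

```text
[ 0.54265433 -0.3023513   0.03      ] (array([ 0.5418814 , -0.30192792,  0.02911136]), [np.float64(0.0007158162012946285), np.float64(0.000604998194868836), np.float64(0.0008586343269230497)])
[ 0.56984319 -0.20661536  0.007     ]
[ 0.55836942 -0.39691759  0.007     ]
knob [ 0.57007729 -0.2073265   0.017     ]
knob [ 0.5582945  -0.39547478  0.017     ]
```

Settled now: all three views agree on the pot at (0.542, −0.302) with the rim at z≈29 mm. Descend and grip (tips at ~15 mm).

```bash
python3 -m creep '[[[0,-1.4,-3,0,0,0,0.6],[0,-1.4,-7,0,0,0,0.6],[0,-1.4,-11,0,0,0,0.6],[0,-1.4,-14,0,0,0,0.6],[0,-1.4,-14.9,0,0,0,0.6]]]';python3 -m creep '[[[0,0,0,0,0,0,0.6],[0,0,0,0,0,0,0.3],[0,0,0,0,0,0,0],[0,0,0,0,0,0,0],[0,0,0,0,0,0,0]]]' 25
```

```text
clock: 12.55
position: [0.5399, -0.3017, -0.0028]
ee_rot: [-3.133, -0.194, 0.006]
force: [-0.8, 1.3, -0.3]
width: 0.802
clock: 13.05
position: [0.5423, -0.3042, 0.0014]
ee_rot: [3.135, 0.192, 0.004]
force: [-0.3, 1.4, 6.8]
width: 0.559
```

```bash
python3 -m creep '[[[0,0,2,0,0,0,-0.2],[0,0,5,0,0,0,-0.2],[0,0,8.5,0,0,0,-0.2],[0.2,1,12,0,0,0,-0.2],[0.4,3.5,14,0,0,0,-0.2]]]' 30; python3 -m creep '[[[0.6,4,0,0,0,0,-0.2],[1.2,8,0,0,0,0,-0.2],[1.8,12,0,0,0,0,-0.2],[2.4,16,0,0,0,0,-0.2],[2.8,20,0,0,0,0,-0.2]]]';  python3 -m creep '[[[0.3,3,0,0,0,0,-0.2],[0.5,5.5,0,0,0,0,-0.2],[0.6,7.7,0,0,0,0,-0.2],[0.6,7.7,0,0,0,0,-0.2],[0.6,7.7,0,0,0,0,-0.2]]]'
python3 - <<'E'
from h import *
o,im=snap('wrist','w11.png'); print(o['position'],o['force'])
o,im=snap('side','s11.png')
E
```

```text
clock: 13.55
position: [0.5459, -0.2721, 0.1436]
ee_rot: [3.133, 0.185, 0.006]
force: [-0.1, 0.8, 0.0]
width: 0.556
clock: 14.05
position: [0.5737, -0.0674, 0.1406]
ee_rot: [-3.136, -0.191, -0.002]
force: [1.1, -0.1, 0.3]
width: 0.556
clock: 14.55
position: [0.5794, 0.008, 0.1403]
ee_rot: [3.136, 0.193, 0.001]
force: [-0.0, 1.2, -0.7]
width: 0.558
[0.579362   0.00802207 0.14030798] [-0.04935604  1.16536751 -0.6937559 ]
```

View pics/w11.png

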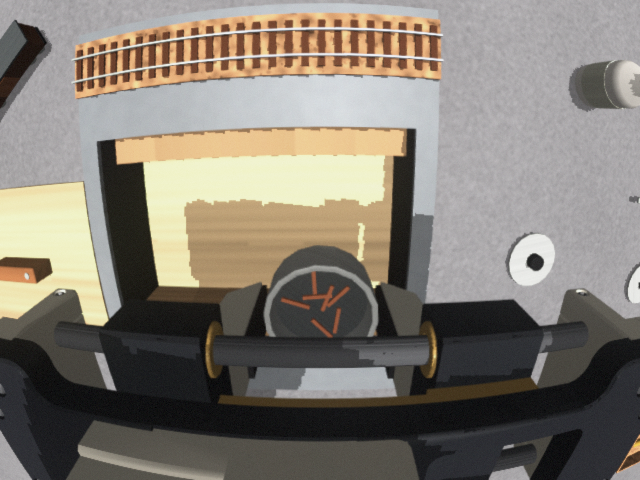

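View pics/s11.png

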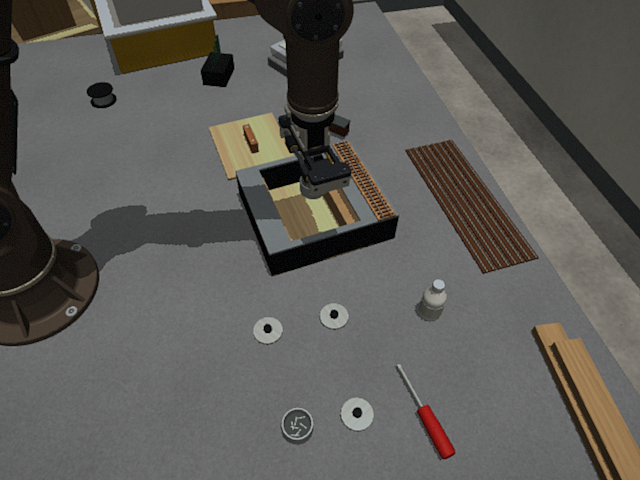

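The pot is held level over the right part of the well (wrist view 322,310). Lowering.

```bash
python3 -m creep '[[[0,0,-2,0,0,0,-0.2],[0,0,-5,0,0,0,-0.2],[0,0,-8,0,0,0,-0.2],[0,0,-10.5,0,0,0,-0.2],[0,0,-12,0,0,0,-0.2]]]'; python3 -m creep '[[[0,0,-0.4,0,0,0,-0.2],[0,0,-0.9,0,0,0,-0.2],[0,0,-1.2,0,0,0,-0.2],[0,0,-1.4,0,0,0,-0.2],[0,0,-1.4,0,0,0,-0.2]]]'
```

```text
clock: 15.15
position: [0.5783, 0.0063, 0.0183]
ee_rot: [3.135, 0.188, -0.003]
force: [-0.6, -0.1, -0.8]
width: 0.555
clock: 15.65
position: [0.5797, 0.008, 0.0064]
ee_rot: [-3.136, -0.191, -0.002]
force: [0.5, -0.6, -0.1]
width: 0.557
```

```bash
python3 -m creep '[[[0,0,-0.1,0,0,0,-0.2],[0,0,-0.1,0,0,0,-0.2]]]'; python3 -m creep '[[[0,0,-0.1,0,0,0,-0.2],[0,0,-0.1,0,0,0,-0.2]]]'
```

```text
clock: 15.85
position: [0.5798, 0.0081, 0.0055]
ee_rot: [-3.136, -0.192, -0.002]
force: [-0.4, -0.4, 1.2]
width: 0.559
clock: 16.05
position: [0.5798, 0.0081, 0.0054]
ee_rot: [-3.135, -0.192, -0.002]
force: [-4.5, 0.7, 13.9]
width: 0.557
```

```bash
python3 -m creep '[[[0,0,0.1,0,0,0,0],[0,0,0.1,0,0,0,0.3],[0,0,0.1,0,0,0,0.35],[0,0,2,0,0,0,0.35],[0,0,5,0,0,0,0.35]]]'; python3 -m creep '[[[0,0,4,0,0,0,0.35],[0,0,8,0,0,0,0.6],[-1,-3,10,0,0,0,0.6],[-2,-7,10,0,0,0,0.6],[-3,-11,10,0,0,0,0.6]]]'; python3 -m creep '[[[-1.5,-5,0,0,0,0,0.6],[-3,-10,0,0,0,0,0.6],[-5,-15,0,0,0,0,0.6],[-7,-20,0,0,0,0,0.6],[-9,-25,0,0,0,0,0.6]]]';python3 -m creep '[[[-0.3,-3,-1,0,0,0,0.6],[-0.4,-3.4,-1,0,0,0,0.6],[-0.4,-3.4,-1,0,0,0,0.6],[-0.4,-3.4,-1,0,0,0,0.6],[-0.4,-3.4,-1,0,0,0,0.6]]]'
python3 - <<'E'
from h import *
o,im=snap('wrist','w12.png'); print(o['position'],o['joints'])
o,im=snap('side','s12.png')
E
```

```text
clock: 16.55
position: [0.5778, 0.0079, 0.0528]
ee_rot: [3.135, 0.192, -0.006]
force: [-0.0, -0.4, 0.6]
width: 0.676
clock: 17.05
position: [0.5496, -0.1028, 0.1549]
ee_rot: [-3.136, -0.194, -0.003]
force: [0.3, -0.7, -0.1]
width: 0.802
clock: 17.55
position: [0.4644, -0.3389, 0.154]
ee_rot: [-3.136, -0.192, -0.001]
force: [1.1, -0.4, -0.6]
width: 0.801
clock: 18.05
position: [0.4623, -0.3695, 0.1441]
ee_rot: [-3.135, -0.196, -0.001]
force: [0.4, -0.2, -0.5]
width: 0.799
[ 0.46230534 -0.36946672  0.14410839] [ 0.27465039  0.46446822  0.44072605  1.76726917 -0.23647911  0.9622151
 -0.63553983]
```

View pics/w12.png

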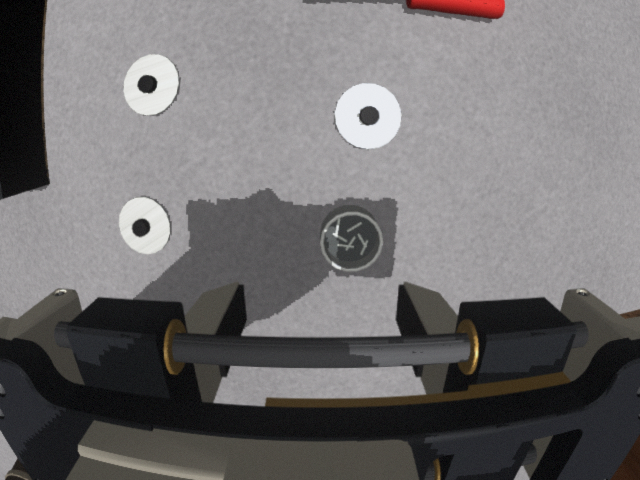

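View pics/s12.png

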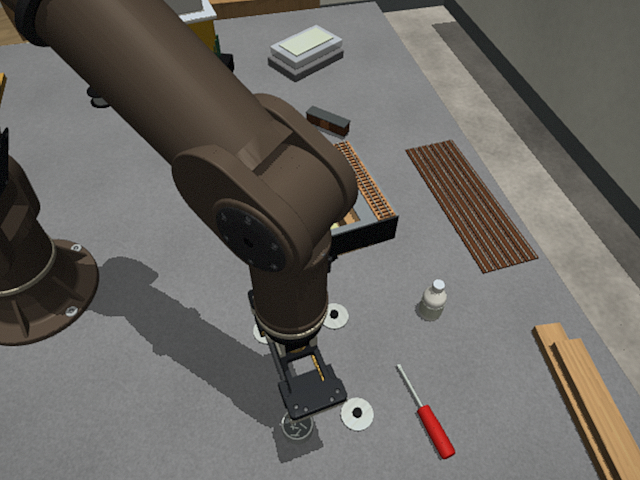

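The silver pot's rim is centred at (352,240) in the wrist view. All three lids are also visible, at (151,84), (368,116) and (145,225).

```bash
python3 - <<'E'
from h import *
o=arm.observe()
p=(352,240.5)
print(onz('wrist',p,.03,o),tri([ray('wrist',p,o),ray('side',(297.5,423.7)),ray('scene',(141.2,349))]))
for k in [(147.5,84),(369,116),(141,227.5)]: print('knob',onz('wrist',k,.017,o))
for k in [(151,84.5),(368,116),(145,225)]: print('disc',onz('wrist',k,.007,o))
E
```

```text
[ 0.45595698 -0.39666576  0.03      ] (array([ 0.45548389, -0.39598494,  0.02921073]), [np.float64(0.0008146175323902419), np.float64(0.0005374883188623633), np.float64(0.0009448473764666968)])
knob [ 0.56848497 -0.20936203  0.017     ]
knob [ 0.55657469 -0.39729277  0.017     ]
knob [ 0.4407779  -0.20857392  0.017     ]
disc [ 0.56886214 -0.2079199   0.007     ]
disc [ 0.55687521 -0.39771476  0.007     ]
disc [ 0.44027851 -0.20790576  0.007     ]
```

```bash
python3 -m creep '[[[-0.65,-2.65,-3,0,0,0,0.6],[-0.65,-2.65,-7,0,0,0,0.6],[-0.65,-2.65,-11,0,0,0,0.6],[-0.65,-2.65,-13.6,0,0,0,0.6],[-0.65,-2.65,-14.3,0,0,0,0.6]]]';python3 -m creep '[[[0,0,0,0,0,0,0.6],[0,0,0,0,0,0,0.3],[0,0,0,0,0,0,-0.2],[0,0,0,0,0,0,-0.2],[0,0,0,0,0,0,-0.2]]]' 30;python3 -m creep '[[[0,0,2,0,0,0,-0.2],[0,0,5,0,0,0,-0.2],[0,0,8.5,0,0,0,-0.2],[0.2,1,12,0,0,0,-0.2],[0.9,4,15,0,0,0,-0.2]]]' 30
```

```text
clock: 18.65
position: [0.4537, -0.3956, -0.0017]
ee_rot: [-3.132, -0.193, 0.005]
force: [-1.2, 0.3, -0.3]
width: 0.802
clock: 19.15
position: [0.4555, -0.3979, 0.0022]
ee_rot: [3.135, 0.192, 0.003]
force: [-1.1, 2.7, 7.5]
width: 0.551
clock: 19.65
position: [0.4626, -0.3608, 0.1534]
ee_rot: [3.133, 0.184, 0.002]
force: [0.7, 0.5, -1.8]
width: 0.547
```

```bash
python3 -m creep '[[[0.9,4,0,0,0,0,-0.2],[1.8,8,0,0,0,0,-0.2],[2.7,12,0,0,0,0,-0.2],[3.6,16,0,0,0,0,-0.2],[4.5,20,0,0,0,0,-0.2]]]';  python3 -m creep '[[[0.9,4,0,0,0,0,-0.2],[1.8,8,0,0,0,0,-0.2],[2.7,12,0,0,0,0,-0.2],[3.6,16,0,0,0,0,-0.2],[4.5,20,0,0,0,0,-0.2]]]';python3 -m creep '[[[0.6,3,0,0,0,0,-0.2],[1.2,5.3,0,0,0,0,-0.2],[1.2,5.9,0,0,0,0,-0.2],[1.2,5.9,0,0,0,0,-0.2],[1.2,5.9,0,0,0,0,-0.2]]]'
python3 - <<'E'
from h import *
o,im=snap('wrist','w13.png'); print(o['position'],o['force'])
E
```

```text
clock: 20.15
position: [0.5089, -0.1561, 0.1514]
ee_rot: [-3.136, -0.191, -0.001]
force: [-0.1, 0.3, -1.4]
width: 0.549
clock: 20.65
position: [0.5539, 0.0438, 0.1514]
ee_rot: [-3.136, -0.191, -0.001]
force: [0.5, 0.2, -1.6]
width: 0.545
clock: 21.15
position: [0.5655, 0.0997, 0.1511]
ee_rot: [3.135, 0.189, 0.0]
force: [0.6, -0.9, -0.6]
width: 0.544
[0.5655338  0.09967472 0.15110487] [ 0.58263716 -0.88610693 -0.56820477]
```

View pics/w13.png

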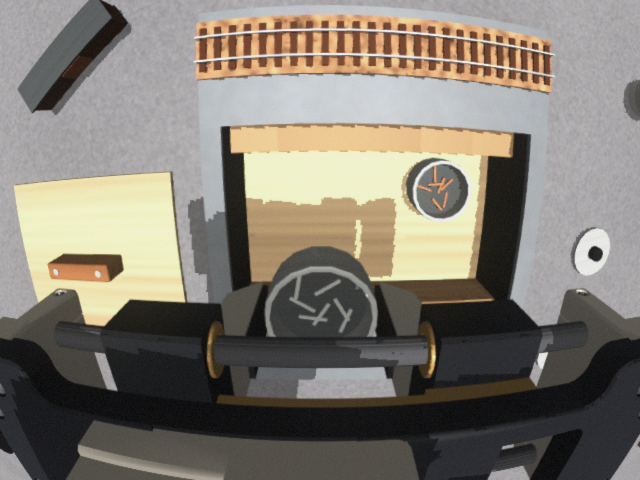

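Red pot upright in the well at (437,189); the silver one is held level. Lowering it on the left side.

```bash
python3 -m creep '[[[0.2,0.3,-2,0,0,0,-0.2],[0.2,0.3,-5,0,0,0,-0.2],[0.2,0.3,-8,0,0,0,-0.2],[0.2,0.3,-10.5,0,0,0,-0.2],[0.2,0.3,-12.5,0,0,0,-0.2]]]'; python3 -m creep '[[[0,0,-0.7,0,0,0,-0.2],[0,0,-1.3,0,0,0,-0.2],[0,0,-1.7,0,0,0,-0.2],[0,0,-1.9,0,0,0,-0.2],[0,0,-1.9,0,0,0,-0.2]]]';python3 -m creep '[[[0,0,-0.1,0,0,0,-0.2],[0,0,-0.1,0,0,0,-0.2]]]'
```

```text
clock: 21.7
position: [0.5673, 0.1023, 0.0248]
ee_rot: [3.135, 0.188, -0.001]
force: [0.4, -0.4, -1.5]
width: 0.551
clock: 22.2
position: [0.5682, 0.1043, 0.0075]
ee_rot: [-3.135, -0.191, -0.002]
force: [-0.3, -0.5, -1.3]
width: 0.549
clock: 22.4
position: [0.568, 0.1044, 0.0064]
ee_rot: [-3.135, -0.192, -0.001]
force: [1.1, 0.1, -1.5]
width: 0.548
```

```bash
python3 -m creep '[[[0,0,-0.1,0,0,0,-0.2],[0,0,-0.1,0,0,0,-0.2]]]'; python3 -m creep '[[[0,0,0,0,0,0,0],[0,0,0,0,0,0,0.35],[0,0,0,0,0,0,0.35],[0,0,2,0,0,0,0.35],[0,0,5,0,0,0,0.35]]]'; python3 -m creep '[[[0,0,4,0,0,0,0.35],[0,0,8,0,0,0,0.2],[0,-3,10,0,0,0,0],[0,-7,10,0,0,0,0],[0,-11,10,0,0,0,0]]]'
```

```text
clock: 22.6
position: [0.5681, 0.1044, 0.0061]
ee_rot: [-3.135, -0.192, -0.002]
force: [-3.7, -1.0, 10.7]
width: 0.546
clock: 23.1
position: [0.5665, 0.104, 0.0541]
ee_rot: [3.135, 0.192, -0.005]
force: [0.4, -0.2, -0.3]
width: 0.674
clock: 23.6
position: [0.5684, -0.0064, 0.1561]
ee_rot: [-3.135, -0.194, -0.004]
force: [1.1, 0.3, -1.5]
width: 0.502
```

```bash
python3 -m creep '[[[-0.5,-5,0,0,0,0,0],[-1,-10,0,0,0,0,0],[-1.5,-15,0,0,0,0,0],[-2,-18.8,0,0,0,0,0],[-2,-18.8,0,0,0,0,0]]]';python3 -m creep '[[[0,0,0,0,0,0,0],[0,0,0,0,0,0,0],[0,0,0,0,0,0,0]]]'
python3 - <<'E'
from h import *
o,im=snap('wrist','w14.png'); print(o['position'],o['force'])
o,im=snap('side','s14.png'); o,im=snap('scene','c14.png')
E
```

```text
clock: 24.1
position: [0.5458, -0.2014, 0.1555]
ee_rot: [3.133, 0.177, 0.0]
force: [-0.0, 0.2, 0.4]
width: 0.5
clock: 24.4
position: [0.5483, -0.1919, 0.1549]
ee_rot: [-3.135, -0.196, -0.0]
force: [-0.3, -0.3, 0.1]
width: 0.498
[ 0.54826175 -0.19190362  0.15487186] [-0.33225858 -0.34218647  0.10840614]
```

View pics/w14.png

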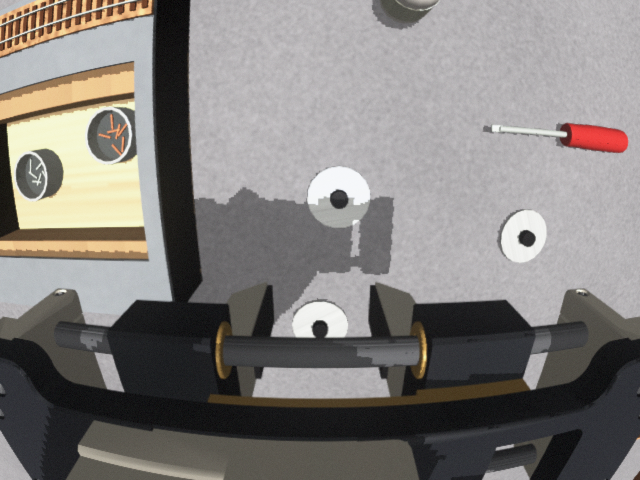

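View pics/c14.png

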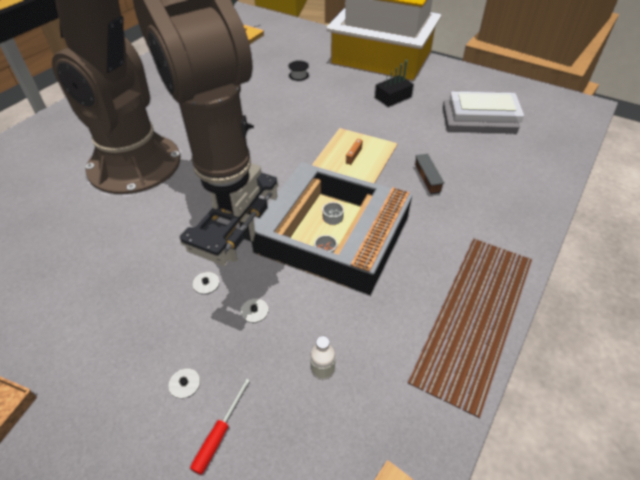

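Both pots stand upright in the well (wrist view 110,135 and 38,175). Lid B's knob is at (339,199).

```bash
python3 - <<'E'
from h import *
o=arm.observe()
im=cv2.imread('pics/w14.png'); 
print(onz('wrist',(339,199),.017,o),onz('wrist',(339,197),.007,o),tri([ray('wrist',(339,199),o),ray('side',(334.2,314.1)),ray('scene',(254.2,308.2))]))
E
```

```text
[ 0.56988673 -0.20600778  0.017     ] [ 0.56972822 -0.20651642  0.007     ] (array([ 0.56977738, -0.20559283,  0.01395794]), [np.float64(0.0007898650784508633), np.float64(0.0003718699050272947), np.float64(0.0011008801302361784)])
```

```bash
python3 -m creep '[[[1,-0.7,-3,0,0,0,-0.2],[2.15,-1.4,-7,0,0,0,-0.2],[2.15,-1.4,-11,0,0,0,-0.2],[2.15,-1.4,-13.5,0,0,0,-0.2],[2.15,-1.4,-14.5,0,0,0,-0.2]]]';python3 -m creep '[[[0,0,-0.5,0,0,0,-0.2],[0,0,-1,0,0,0,-0.2],[0,0,-1.4,0,0,0,-0.2],[0,0,-1.4,0,0,0,-0.2]]]'
python3 - <<'E'
from h import *
o,im=snap('wrist','w15.png'); print(o['position'],o['force'])
crop(im,200,200,240,170,3,'w15c.png')
E
```

```text
clock: 25.05
position: [0.5678, -0.2066, 0.0073]
ee_rot: [-3.134, -0.193, 0.006]
force: [-0.2, -0.3, -0.3]
width: 0.4
clock: 25.45
position: [0.5698, -0.2078, -0.0034]
ee_rot: [3.136, 0.192, 0.002]
force: [-0.0, 0.4, 0.4]
width: 0.401
[ 0.56976872 -0.20775845 -0.0034328 ] [-0.03120549  0.395491    0.38727928]
```

View pics/w15c.png

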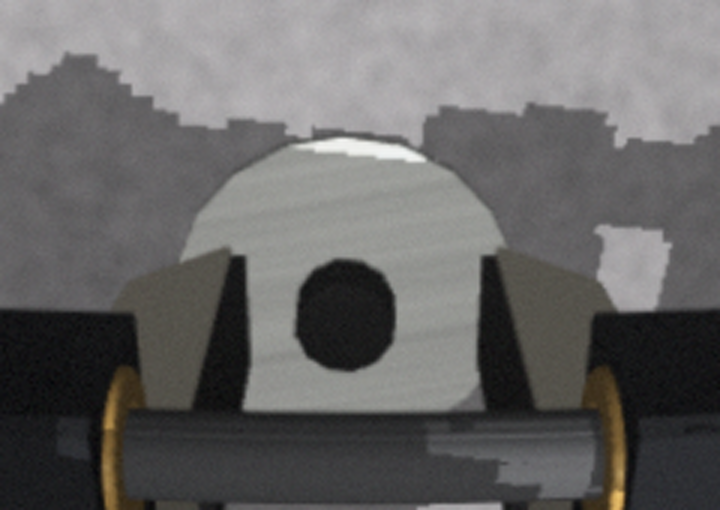

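The knob sits between the jaws. Going 1.5 mm lower and closing.

```bash
python3 -m creep '[[[0,0.15,-0.15,0,0,0,-0.2],[0,0.15,-0.15,0,0,0,-0.5],[0,0.15,-0.15,0,0,0,-1],[0,0.15,-0.15,0,0,0,-1],[0,0.15,-0.15,0,0,0,-1]]]' 20;python3 -m creep '[[[0,0,0,0,0,0,-1],[0,0,1,0,0,0,-1],[0,0,3,0,0,0,-1],[0,0,6,0,0,0,-1],[0,0,9,0,0,0,-1]]]'
python3 - <<'E'
from h import *
o,im=snap('wrist','w16.png'); print(o['position'],o['force'])
crop(im,200,200,240,170,3,'w16c.png')
E
```

```text
clock: 26.0
position: [0.5694, -0.2062, -0.0053]
ee_rot: [-3.136, -0.192, -0.001]
force: [0.2, -0.1, 1.4]
width: 0.165
clock: 26.5
position: [0.5689, -0.2063, 0.0859]
ee_rot: [-3.136, -0.191, 0.001]
force: [1.6, -0.5, -0.3]
width: 0.158
[ 0.56892054 -0.20628927  0.08585296] [ 1.62811586 -0.53689748 -0.31316056]
```

View pics/w16c.png

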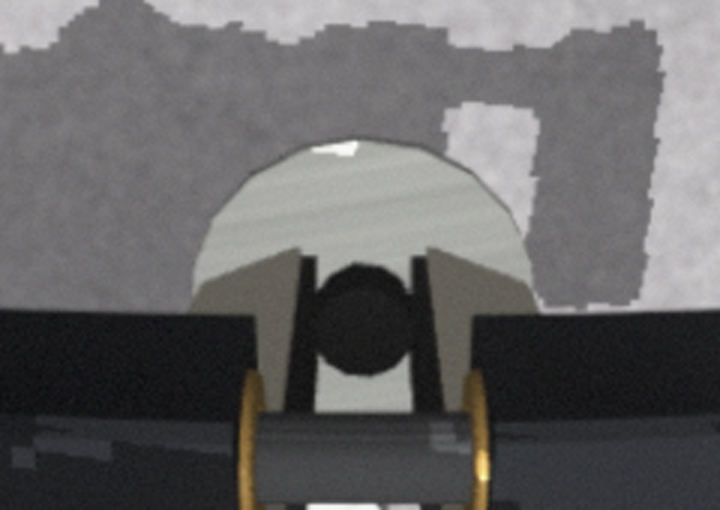

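The lid hangs level from its knob. Carrying it to the well.

```bash
python3 -m creep '[[[0,1,3,0,0,0,-1],[-0.5,4,6,0,0,0,-1],[-1.2,8,7,0,0,0,-1],[-2,12,7,0,0,0,-1],[-2.5,16,7,0,0,0,-1]]]';python3 -m creep '[[[0,3,0,0,0,0,-1],[0,5,0,0,0,0,-1],[0,5.5,0,0,0,0,-1],[0,5.5,0,0,0,0,-1],[0,5.5,0,0,0,0,-1]]]'
python3 - <<'E'
from h import *
o,im=snap('wrist','w17.png'); print(o['position'],o['force'])
o,im=snap('side','s17.png'); crop(im,230,110,180,150,4,'s17c.png')
E
```

```text
clock: 27.05
position: [0.5439, -0.045, 0.1557]
ee_rot: [-3.135, -0.19, -0.003]
force: [0.4, 1.0, -1.3]
width: 0.162
clock: 27.55
position: [0.5444, 0.0071, 0.1548]
ee_rot: [3.135, 0.189, 0.001]
force: [0.4, -1.0, -0.3]
width: 0.162
[0.54438552 0.00707617 0.15479235] [ 0.41997627 -0.9549627  -0.26254648]
```

View pics/w17.png

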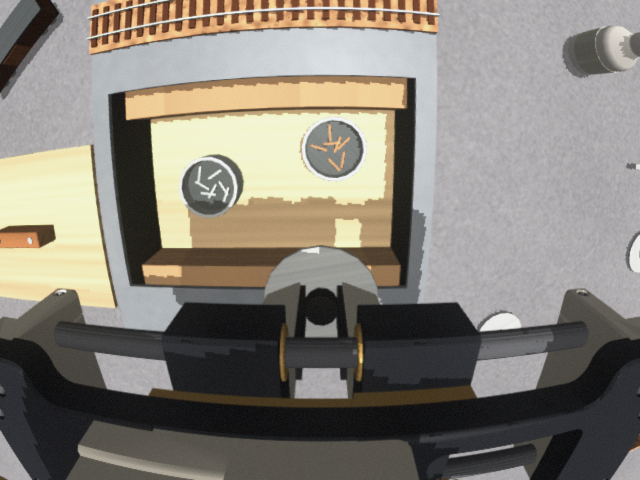

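View pics/s17c.png

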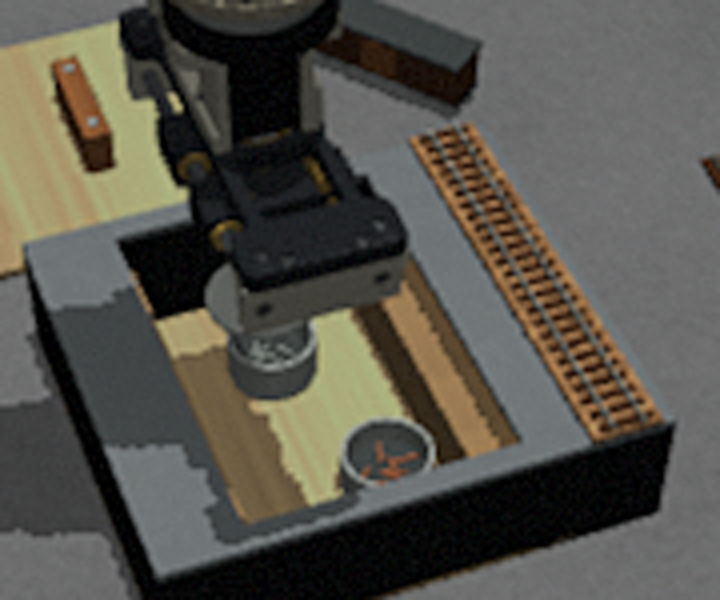

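```bash
python3 - <<'E'
from h import *
o=arm.observe()
im=cv2.imread('pics/w17.png'); cv2.imwrite('pics/w17c.png',cv2.resize(im[90:240,150:400],None,fx=3,fy=3,interpolation=cv2.INTER_CUBIC))
for n,w,s in [('red',(334,149),(230+388/4,110+454/4)),('silver',(211.5,185.5),None)]:
    print(n,onz('wrist',w,.034,o), onz('side',s,.034) if s else '', tri([ray('wrist',w,o),ray('side',s)]) if s else '')
E
```

```text
red [0.60881031 0.00364387 0.034     ] [0.60951812 0.00207844 0.034     ] (array([0.60928622, 0.00339565, 0.03263757]), [np.float64(0.0005869290816471276), np.float64(0.0005869290816470798)])
silver [0.5692848  0.09936789 0.034     ]
```

View pics/w17c.png

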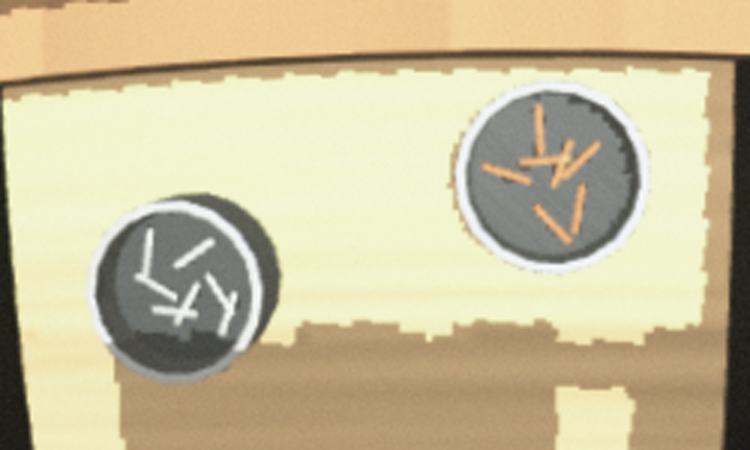

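The red pot has been nudged ~30 mm in +x (now at 0.609, 0.0033; two views agree, rim ≈33–34 mm). It's still upright and inside the floor (lid edge 6 mm from the rail), so it can stay. Moving the lid over it.

```bash
python3 -m creep '[[[1.5,-0.1,0,0,0,0,-1],[3.5,-0.2,0,0,0,0,-1],[5.5,-0.38,-1,0,0,0,-1],[6.46,-0.38,-3,0,0,0,-1],[6.46,-0.38,-6,0,0,0,-1]]]';python3 -m creep '[[[0,0,-2,0,0,0,-1],[0,0,-4,0,0,0,-1],[0,0,-5,0,0,0,-1],[0,0,-5,0,0,0,-1],[0,0,-5,0,0,0,-1]]]'
python3 - <<'E'
from h import *
o,im=snap('wrist','w18.png'); print(o['position'],o['force'])
crop(im,200,180,240,170,3,'w18c.png')
o,im=snap('scene','c18.png'); crop(im,240,130,180,150,4,'c18c.png')
o,im=snap('side','s18.png'); crop(im,230,110,180,150,4,'s18c.png')
E
```

```text
clock: 28.15
position: [0.6117, 0.0033, 0.0951]
ee_rot: [3.135, 0.189, 0.007]
force: [0.3, -0.1, -0.7]
width: 0.157
clock: 28.65
position: [0.6094, 0.0044, 0.0452]
ee_rot: [3.136, 0.19, 0.002]
force: [0.6, 0.4, -0.2]
width: 0.158
[0.60936885 0.00436321 0.04518192] [ 0.57228099  0.36424528 -0.20363137]
```

View pics/w18c.png

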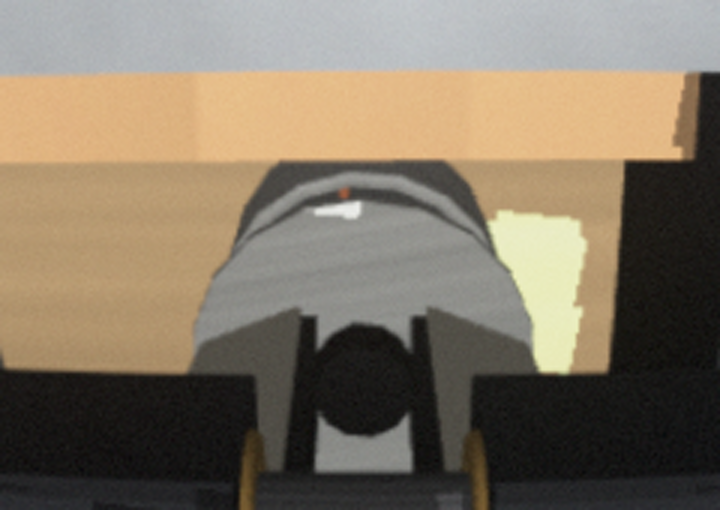

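View pics/s18c.png

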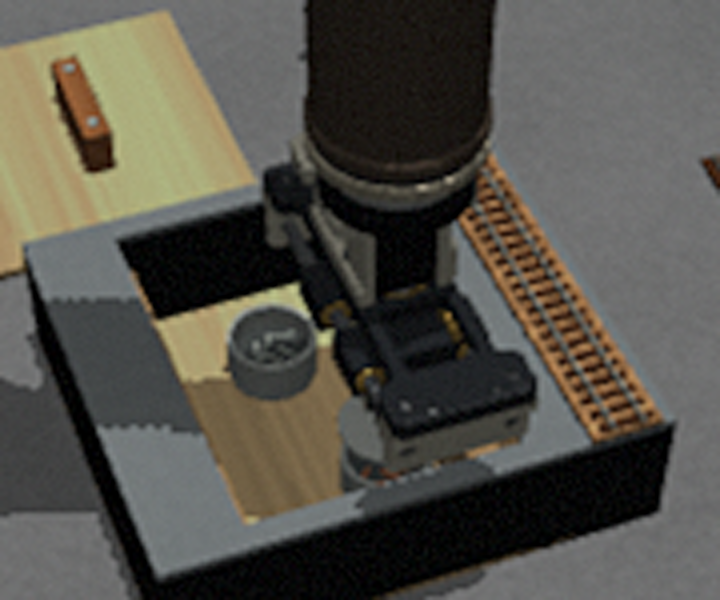

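View pics/c18c.png

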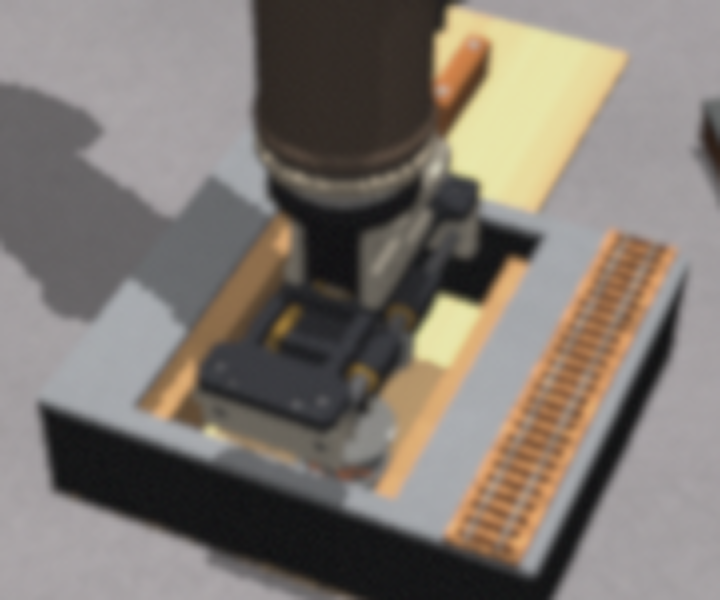

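The lid is centred over the pot: rim arc symmetric around column ~363 of the crop. Lowering in stages.

```bash
python3 -m creep '[[[0,-0.1,-0.6,0,0,0,-1],[0,-0.1,-1.1,0,0,0,-1],[0,-0.1,-1.6,0,0,0,-1],[0,-0.1,-1.6,0,0,0,-1]]]';python3 -m creep '[[[0,0,-0.2,0,0,0,-1],[0,0,-0.3,0,0,0,-1],[0,0,-0.3,0,0,0,-1]]]'
```

```text
clock: 29.2
position: [0.6082, 0.004, 0.0276]
ee_rot: [-3.136, -0.192, 0.002]
force: [-0.3, 0.3, -0.7]
width: 0.16
clock: 29.5
position: [0.6089, 0.004, 0.0254]
ee_rot: [-3.136, -0.192, -0.0]
force: [-0.2, -0.7, -0.0]
width: 0.161
```

```bash
python3 -m creep '[[[0,0,-0.1,0,0,0,-1],[0,0,-0.1,0,0,0,-1]]]';python3 -m creep '[[[0,0,-0.1,0,0,0,-1],[0,0,-0.1,0,0,0,-1]]]'
```

```text
clock: 29.7
position: [0.6091, 0.004, 0.0247]
ee_rot: [-3.136, -0.191, -0.001]
force: [0.2, 0.2, 0.2]
width: 0.159
clock: 29.9
position: [0.6092, 0.004, 0.0245]
ee_rot: [-3.135, -0.191, -0.002]
force: [-3.8, -0.8, 9.5]
width: 0.165
```

Contact at z 0.0245, exactly the predicted seated height (0.0247). Release and go to lid A.

```bash
python3 -m creep '[[[0,0,0.1,0,0,0,-0.8],[0,0,0.1,0,0,0,-0.3],[0,0,0.1,0,0,0,-0.2],[0,0,2,0,0,0,-0.2],[0,0,5,0,0,0,-0.2]]]';python3 -m creep '[[[0,0,4,0,0,0,-0.2],[-1,-1,8,0,0,0,-0.2],[-4,-4,8,0,0,0,-0.2],[-7,-7,8,0,0,0,-0.2],[-10,-10,8,0,0,0,-0.2]]]';python3 -m creep '[[[-3,-3,0,0,0,0,-0.2],[-6,-6,0,0,0,0,-0.2],[-9,-9,0,0,0,0,-0.2],[-9,-9,0,0,0,0,-0.2],[-9,-9,0,0,0,0,-0.2]]]';python3 -m creep '[[[0,0,0,0,0,0,-0.2],[0,0,0,0,0,0,-0.2]]]'
python3 - <<'E'
from h import *
o,im=snap('wrist','w19.png'); print(o['position'],o['dq'])
o,im=snap('side','s19.png');crop(im,230,110,180,150,4,'s19c.png')
E
```

```text
clock: 30.4
position: [0.6073, 0.004, 0.0722]
ee_rot: [3.136, 0.192, -0.006]
force: [1.0, -0.3, 0.4]
width: 0.393
clock: 30.9
position: [0.5079, -0.0969, 0.1538]
ee_rot: [3.136, 0.193, 0.002]
force: [-0.6, -1.2, -0.0]
width: 0.399
clock: 31.4
position: [0.4185, -0.1866, 0.1537]
ee_rot: [-3.136, -0.188, -0.001]
force: [0.4, 0.5, -0.3]
width: 0.401
clock: 31.6
position: [0.4198, -0.1852, 0.1535]
ee_rot: [-3.135, -0.195, -0.001]
force: [-0.2, -0.1, -0.1]
width: 0.4
[ 0.41982249 -0.18516007  0.15345606] [-2.37521505e-03  1.10261244e-03  3.05388404e-03  1.81335955e-03
  7.63528172e-05  1.36455217e-03  1.01549689e-03]
```

View pics/w19.png

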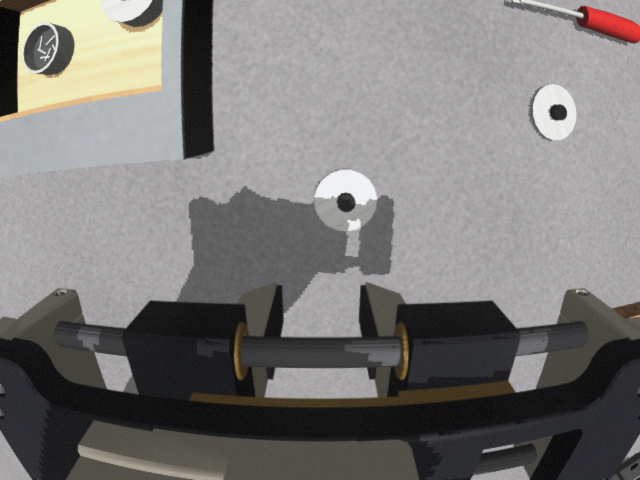

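View pics/s19c.png

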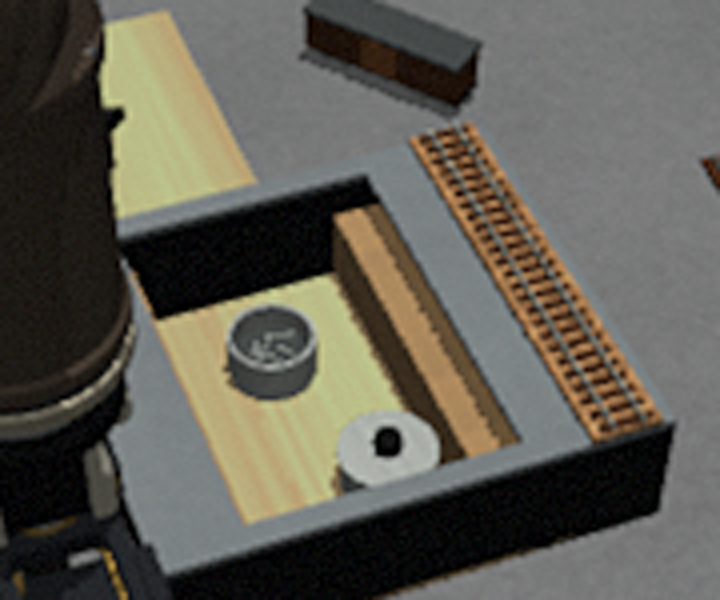

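Red pot lidded and level, and the silver pot unchanged. Lid A's knob is at (346,202) and its disc at (346,200) in the wrist view.

```bash
python3 - <<'E'
from h import *
o=arm.observe()
print(onz('wrist',(346,202),.017,o),onz('wrist',(346,200),.007,o),tri([ray('wrist',(346,202),o),ray('side',(267.75,328.2)),ray('scene',(205.6,280.7))]))
E
```

```text
[ 0.43976063 -0.20491234  0.017     ] [ 0.43953776 -0.20561867  0.007     ] (array([ 0.43983519, -0.20464705,  0.01362858]), [np.float64(0.000929210737553168), np.float64(3.97861743913545e-05), np.float64(0.0009400413149412126)])
```

```bash
python3 -m creep '[[[1,-1,-3,0,0,0,-0.2],[1.98,-1.98,-7,0,0,0,-0.2],[1.98,-1.98,-11,0,0,0,-0.2],[1.98,-1.98,-13.5,0,0,0,-0.2],[1.98,-1.98,-14.3,0,0,0,-0.2]]]';python3 -m creep '[[[0,0,-0.5,0,0,0,-0.2],[0,0,-1,0,0,0,-0.2],[0,0,-1.5,0,0,0,-0.2],[0,0,-1.5,0,0,0,-0.2],[0,0,-1.5,0,0,0,-0.2]]]'
python3 - <<'E'
from h import *
o,im=snap('wrist','w20.png'); print(o['position'],o['force'])
crop(im,200,200,240,170,3,'w20c.png')
E
```

```text
clock: 32.2
position: [0.4374, -0.2049, 0.008]
ee_rot: [-3.134, -0.193, 0.006]
force: [0.2, 0.4, 0.1]
width: 0.4
clock: 32.7
position: [0.4391, -0.2059, -0.0039]
ee_rot: [3.136, 0.192, 0.002]
force: [0.2, -0.3, 1.1]
width: 0.399
[ 0.43912425 -0.20587221 -0.00392225] [ 0.23769051 -0.26305124  1.14313707]
```

View pics/w20c.png

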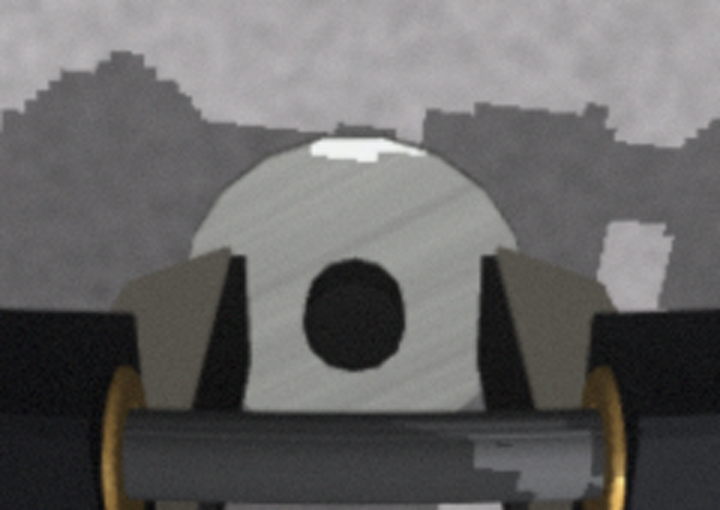

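The knob is between the jaws, a millimetre left of centre. Close, lift and carry to the silver pot.

```bash
python3 -m creep '[[[0,0.1,-0.1,0,0,0,-0.2],[0,0.1,-0.1,0,0,0,-0.5],[0,0.1,-0.1,0,0,0,-1],[0,0.1,-0.1,0,0,0,-1],[0,0.1,-0.1,0,0,0,-1]]]' 20;python3 -m creep '[[[0,0,0,0,0,0,-1],[0,0,1,0,0,0,-1],[0,0,4,0,0,0,-1],[0,0,8,0,0,0,-1],[0,0,12,0,0,0,-1]]]';python3 -m creep '[[[1,3,2,0,0,0,-1],[2,6.5,4,0,0,0,-1],[3.2,10.5,4,0,0,0,-1],[4.4,14.5,4,0,0,0,-1],[5.6,18.5,4,0,0,0,-1]]]'
```

```text
clock: 33.25
position: [0.4387, -0.2049, -0.0054]
ee_rot: [-3.136, -0.192, -0.001]
force: [0.9, -0.5, 0.8]
width: 0.161
clock: 33.75
position: [0.438, -0.2049, 0.1162]
ee_rot: [-3.136, -0.191, 0.001]
force: [1.6, -0.5, -0.3]
width: 0.16
clock: 34.25
position: [0.4949, -0.0183, 0.1556]
ee_rot: [-3.135, -0.191, -0.002]
force: [0.2, 0.0, -0.5]
width: 0.162
```

```bash
python3 -m creep '[[[1.2,4,0,0,0,0,-1],[2.3,8,0,0,0,0,-1],[3.2,11.3,0,0,0,0,-1],[3.2,11.3,0,0,0,0,-1],[3.2,11.3,0,0,0,0,-1]]]';python3 -m creep '[[[0,0,0,0,0,0,-1],[0,0,0,0,0,0,-1]]]'
python3 - <<'E'
from h import *
o,im=snap('wrist','w21.png'); print(o['position'],o['dq'])
o,im=snap('side','s21.png');crop(im,230,110,180,150,4,'s21c.png')
E
```

```text
clock: 34.75
position: [0.5265, 0.0936, 0.1548]
ee_rot: [3.135, 0.194, 0.0]
force: [0.1, -0.6, 0.3]
width: 0.162
clock: 34.95
position: [0.5265, 0.0916, 0.1548]
ee_rot: [3.136, 0.188, 0.001]
force: [0.5, -0.3, 0.6]
width: 0.159
[0.52652167 0.09163019 0.1548218 ] [ 0.00204198  0.00046048 -0.00398414 -0.00214386 -0.00325988 -0.00271166
 -0.00032729]
```

View pics/w21.png

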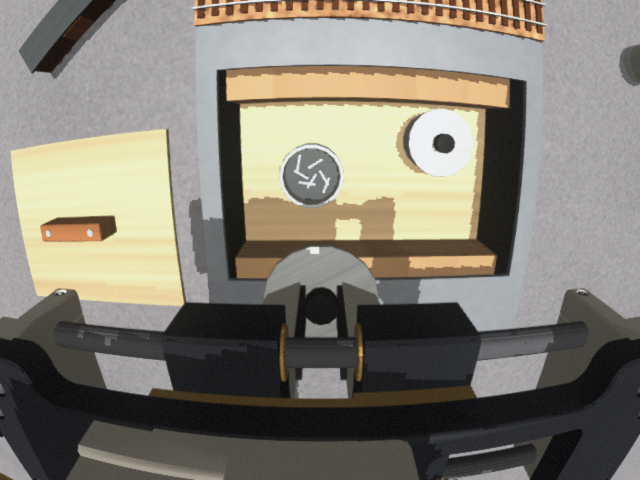

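```bash
python3 - <<'E'
from h import *
im=cv2.imread('pics/w21.png'); cv2.imwrite('pics/w21c.png',cv2.resize(im[130:230,250:400],None,fx=5,fy=5,interpolation=cv2.INTER_CUBIC))
E
```

```text
(no output)
```

View pics/w21c.png

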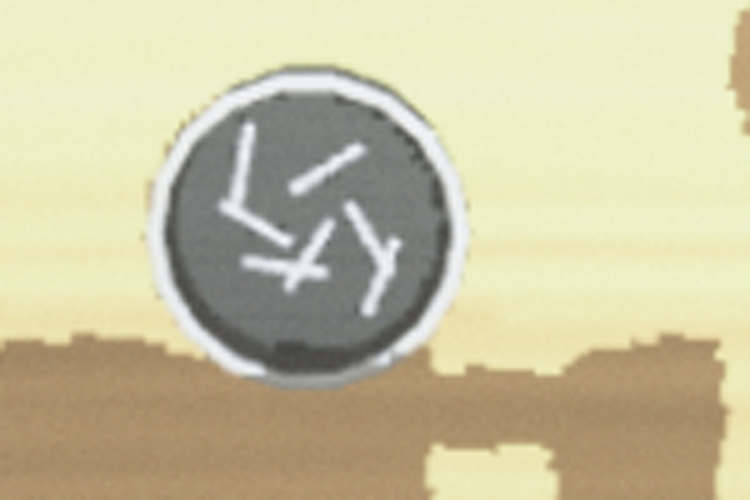

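View pics/s21c.png

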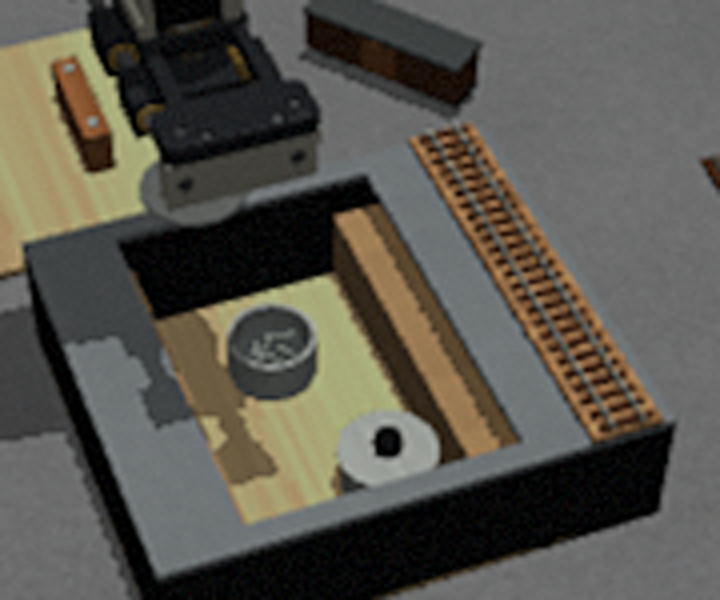

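```bash
python3 - <<'E'
from h import *
o=arm.observe();w=(311.6,175.4);s=(230+272/4,110+341/4)
print(onz('wrist',w,.034,o),onz('side',s,.034),tri([ray('wrist',w,o),ray('side',s)]))
E
```

```text
[0.5680434  0.10381067 0.034     ] [0.56700271 0.09908386 0.034     ] (array([0.56763631, 0.10375659, 0.02911216]), [np.float64(0.0002785913053815063), np.float64(0.0002785913053812657)])
```

```bash
python3 -m creep '[[[1.5,0.4,0,0,0,0,-1],[3,0.8,-1,0,0,0,-1],[4.05,1.25,-3,0,0,0,-1],[4.05,1.25,-6,0,0,0,-1],[4.05,1.25,-8,0,0,0,-1]]]';python3 -m creep '[[[0,0,-1,0,0,0,-1],[0,0,-2,0,0,0,-1],[0,0,-3,0,0,0,-1],[0,0,-3,0,0,0,-1],[0,0,-3,0,0,0,-1]]]'
python3 - <<'E'
from h import *
o,im=snap('wrist','w22.png'); print(o['position'],o['force'])
crop(im,200,180,240,170,3,'w22c.png')
E
```

```text
clock: 35.55
position: [0.5669, 0.105, 0.073]
ee_rot: [3.136, 0.19, -0.001]
force: [-0.8, -0.2, -0.9]
width: 0.161
clock: 36.05
position: [0.5675, 0.1057, 0.0449]
ee_rot: [-3.136, -0.191, -0.001]
force: [-0.7, 0.7, 0.4]
width: 0.157
[0.56751068 0.10565195 0.04494906] [-0.65381922  0.66877492  0.38758299]
```

View pics/w22c.png

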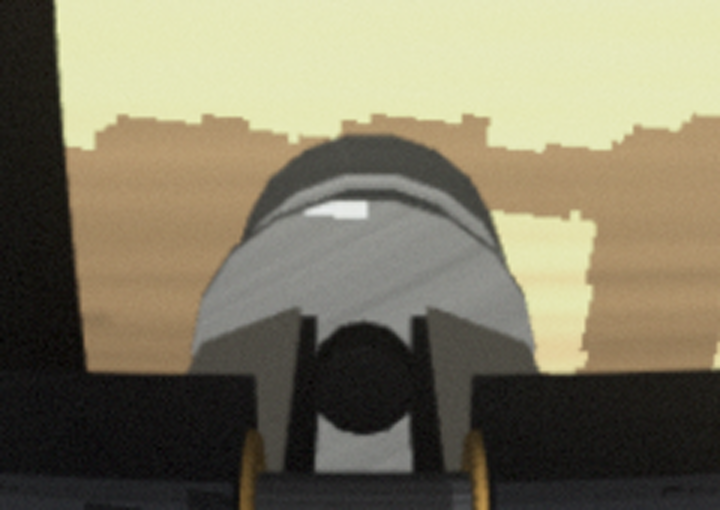

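Lid is over the pot, which lies ~1.5 mm to the right of the lid's axis. Correct and lower.

```bash
python3 -m creep '[[[0,-0.15,-0.6,0,0,0,-1],[0,-0.15,-1.1,0,0,0,-1],[0,-0.15,-1.6,0,0,0,-1],[0,-0.15,-1.6,0,0,0,-1]]]';python3 -m creep '[[[0,0,-0.2,0,0,0,-1],[0,0,-0.3,0,0,0,-1],[0,0,-0.3,0,0,0,-1]]]';python3 -m creep '[[[0,0,-0.1,0,0,0,-1],[0,0,-0.1,0,0,0,-1],[0,0,-0.1,0,0,0,-1]]]'
```

```text
clock: 36.5
position: [0.5667, 0.1041, 0.0277]
ee_rot: [3.136, 0.192, -0.001]
force: [0.5, 0.0, 0.0]
width: 0.159
clock: 36.8
position: [0.5672, 0.1042, 0.0255]
ee_rot: [-3.136, -0.192, -0.0]
force: [-0.1, 0.6, -0.5]
width: 0.167
clock: 37.1
position: [0.5674, 0.1042, 0.0247]
ee_rot: [-3.136, -0.191, -0.001]
force: [0.0, -0.7, -0.0]
width: 0.161
```

```bash
python3 -m creep '[[[0,0,-0.1,0,0,0,-1],[0,0,-0.1,0,0,0,-1]]]';python3 -m creep '[[[0,0,0.1,0,0,0,-0.8],[0,0,0.1,0,0,0,-0.3],[0,0,0.1,0,0,0,-0.2],[0,0,2,0,0,0,-0.2],[0,0,5,0,0,0,-0.2]]]';python3 -m creep '[[[0,0,4,0,0,0,-0.2],[-1,3,7,0,0,7,0],[-2,6,7,0,0,15,0],[-3,10,7,0,0,23,0],[-4,13,7,0,0,31,0]]]'
python3 - <<'E'
from h import *
o,im=snap('side','s23.png');crop(im,230,110,180,150,4,'s23c.png')
o,im=snap('scene','c23.png');crop(im,240,130,180,150,4,'c23c.png')
E
```

```text
clock: 37.3
position: [0.5674, 0.1043, 0.0245]
ee_rot: [-3.135, -0.192, -0.001]
force: [-3.3, -0.1, 11.8]
width: 0.162
clock: 37.8
position: [0.5657, 0.1038, 0.0723]
ee_rot: [3.135, 0.192, -0.006]
force: [-0.1, 0.1, 0.2]
width: 0.392
clock: 38.3
position: [0.5265, 0.2368, 0.1438]
ee_rot: [-2.966, -1.032, -0.002]
force: [0.5, 1.2, 0.4]
width: 0.501
```

View pics/s23c.png

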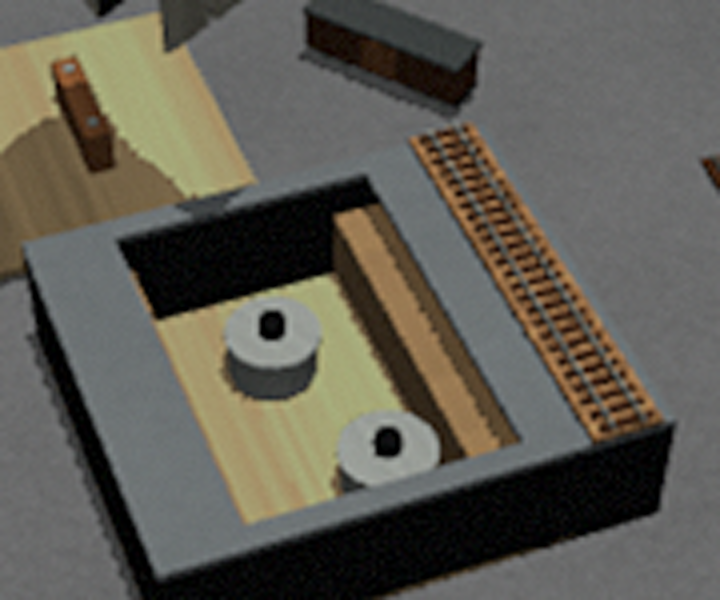

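View pics/c23c.png

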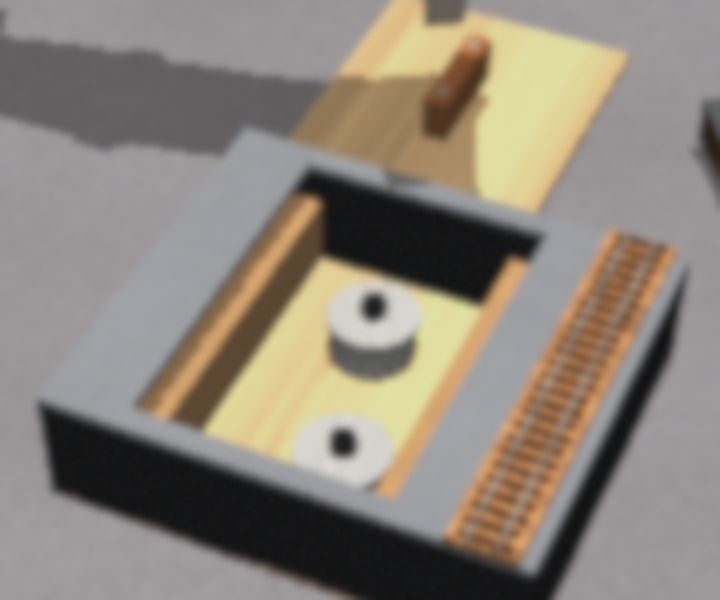

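Both lids are seated level. Back to the hatch, turning the jaws back.

```bash
python3 -m creep '[[[-0.5,1,0,0,0,8,0],[-1,2,0,0,0,16,0],[-1.5,3,0,0,0,24,0],[-2,4,0,0,0,32,0],[-2.5,5,0,0,0,40,0]]]';python3 -m creep '[[[-0.4,1,0,0,0,8,0.1],[-0.4,1,0,0,0,16,0.1],[-0.4,1,0,0,0,19,0.1],[-0.4,1,0,0,0,19,0.1],[-0.4,1,0,0,0,19,0.1]]]'
python3 - <<'E'
from h import *
o,im=snap('wrist','w24.png'); print(o['position'],o['dq'])
o,im=snap('side','s24.png')
E
```

```text
clock: 38.9
position: [0.5022, 0.2838, 0.1433]
ee_rot: [-2.438, -1.982, 0.0]
force: [1.1, 0.7, -0.6]
width: 0.504
clock: 39.4
position: [0.4984, 0.2936, 0.1433]
ee_rot: [-2.085, -2.349, 0.0]
force: [-0.2, 0.2, -0.7]
width: 0.549
[0.49844081 0.2935759  0.14334453] [-0.00496032 -0.00108925  0.00264479 -0.00180815  0.00057996  0.00091154
 -0.00026702]
```

View pics/w24.png

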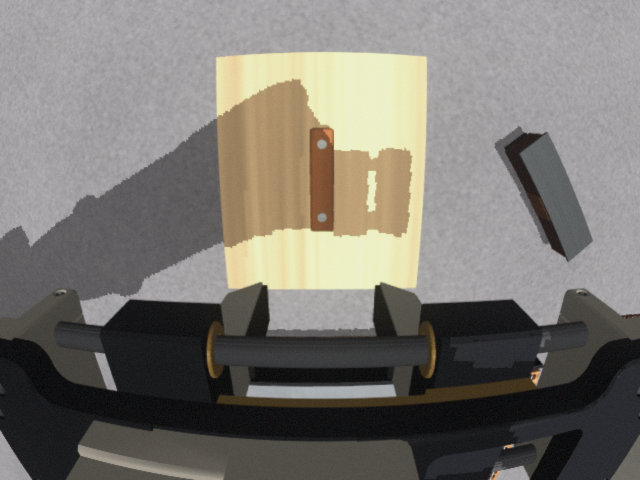

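Handle screws at (321,144) and (322,217).

```bash
python3 - <<'E'
from h import *
o=arm.observe()
a=onz('wrist',(321.5,144),.038,o);b=onz('wrist',(322,217),.038,o);print(a,b,(a+b)/2,np.degrees(np.arctan2(-(a-b)[0],(a-b)[1])))
im=cv2.imread('pics/s24.png')[:,:,::-1]; crop(im,200,100,110,80,6,'s24c.png')
E
```

```text
[0.49108069 0.36086055 0.038     ] [0.49815004 0.30536424 0.038     ] [0.49461537 0.3331124  0.038     ] 7.259474408627219
```

View pics/s24c.png

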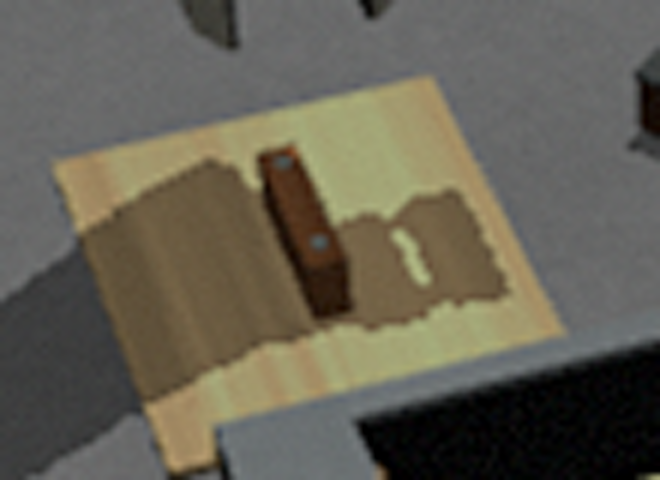

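```bash
python3 -m creep '[[[-0.2,1.5,-2,0,0,0,0.1],[-0.35,3,-5,0,0,0,0.1],[-0.35,3.9,-9,0,0,0,0.1],[-0.35,3.9,-12,0,0,0,0.1],[-0.35,3.9,-13.5,0,0,0,0.1]]]';python3 -m creep '[[[0,0,-0.5,0,0,0,0.1],[0,0,-0.9,0,0,0,0],[0,0,-0.9,0,0,0,-0.4],[0,0,-0.9,0,0,0,-1],[0,0,-0.9,0,0,0,-1]]]' 45;python3 -m creep '[[[0,0,0,0,0,0,-1],[0,0,0,0,0,0,-1],[0,0,0,0,0,0,-1]]]'
```

```text
clock: 40.0
position: [0.4933, 0.3324, 0.0059]
ee_rot: [-2.082, -2.352, 0.006]
force: [-0.0, -0.4, -0.5]
width: 0.554
clock: 40.5
position: [0.4954, 0.3336, 0.0006]
ee_rot: [2.082, 2.353, 0.003]
force: [-0.0, -0.5, -0.2]
width: 0.284
clock: 40.8
position: [0.4951, 0.3334, 0.0002]
ee_rot: [-2.082, -2.353, -0.002]
force: [-1.5, -0.9, 7.0]
width: 0.194
```

Hatch gripped (18 mm). Lift and carry it back over the opening.

```bash
python3 -m creep '[[[0,0,1,0,0,0,-1],[0,0,3.5,0,0,0,-1],[0,0,7,0,0,0,-1],[0,0,11,0,0,0,-1],[0,0,15,0,0,0,-1]]]' 50;python3 -m creep '[[[0.5,-1,4,0,0,0,-1],[1.5,-3.5,5,0,0,0,-1],[2.7,-7,5,0,0,0,-1],[4,-10.5,5,0,0,0,-1],[5.3,-14,5,0,0,0,-1]]]';python3 -m creep '[[[1.3,-3.5,0,0,0,0,-1],[2.6,-7,0,0,0,0,-1],[4,-10.5,0,0,0,0,-1],[5.3,-13.5,0,0,0,0,-1],[5.3,-13.5,0,0,0,0,-1]]]'
python3 -m creep '[[[0,0,0,0,0,0,-1],[0,0,0,0,0,0,-1]]]'
python3 - <<'E'
from h import *
o,im=snap('wrist','w25.png'); print(o['position'])
o,im=snap('side','s25.png')
E
```

```text
clock: 41.3
position: [0.4942, 0.3328, 0.1513]
ee_rot: [-2.081, -2.352, 0.001]
force: [1.8, 0.9, -1.0]
width: 0.19
clock: 41.8
position: [0.5477, 0.1918, 0.2002]
ee_rot: [-2.081, -2.353, -0.001]
force: [0.6, -0.2, -1.9]
width: 0.193
clock: 42.3
position: [0.602, 0.0514, 0.1999]
ee_rot: [2.089, 2.343, -0.003]
force: [0.5, 0.1, -1.7]
width: 0.192
clock: 42.5
position: [0.6002, 0.0594, 0.1996]
ee_rot: [-2.079, -2.353, -0.001]
force: [-0.5, 0.4, -2.7]
width: 0.189
[0.60020681 0.05943026 0.1996277 ]
```

View pics/w25.png

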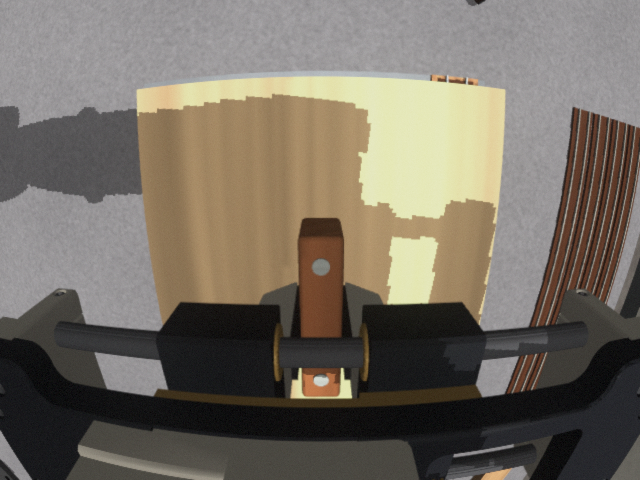

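View pics/s25.png

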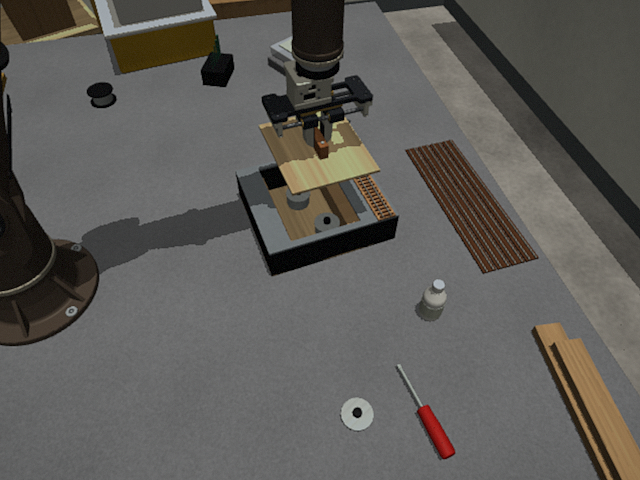

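The hatch is level over the opening. Tilt its near edge down 20° and lower.

```bash
python3 -m creep '[[[0.1,-0.1,-1,0.7,-6,0,-1],[0.15,-0.2,-3,1.5,-12,0,-1],[0.15,-0.2,-5,2.2,-17.5,0,-1],[0.15,-0.2,-7,2.48,-19.85,0,-1],[0.15,-0.2,-7,2.48,-19.85,0,-1]]]' 50;python3 -m creep '[[[0,0,-1,0,0,0,-1],[0,0,-1.8,0,0,0,-1],[0,0,-1.8,0,0,0,-1]]]'
python3 - <<'E'
from h import *
o,im=snap('side','s26.png'); print(o['position'],o['force'],np.degrees(np.arccos(-R.from_rotvec(o['ee_rot']).as_matrix()[2,2])))
crop(im,230,110,180,150,4,'s26c.png')
o,im=snap('scene','c26.png');crop(im,240,130,180,150,4,'c26c.png')
E
```

```text
clock: 43.1
position: [0.598, 0.0566, 0.1266]
ee_rot: [1.914, 2.167, 0.376]
force: [-1.8, -0.3, -2.0]
width: 0.188
clock: 43.4
position: [0.6027, 0.0564, 0.1109]
ee_rot: [1.913, 2.163, 0.381]
force: [0.1, -0.2, -2.6]
width: 0.191
[0.60267031 0.05641379 0.11090963] [ 0.06917924 -0.18036493 -2.61555986] 19.93388195866185
```

View pics/s26c.png

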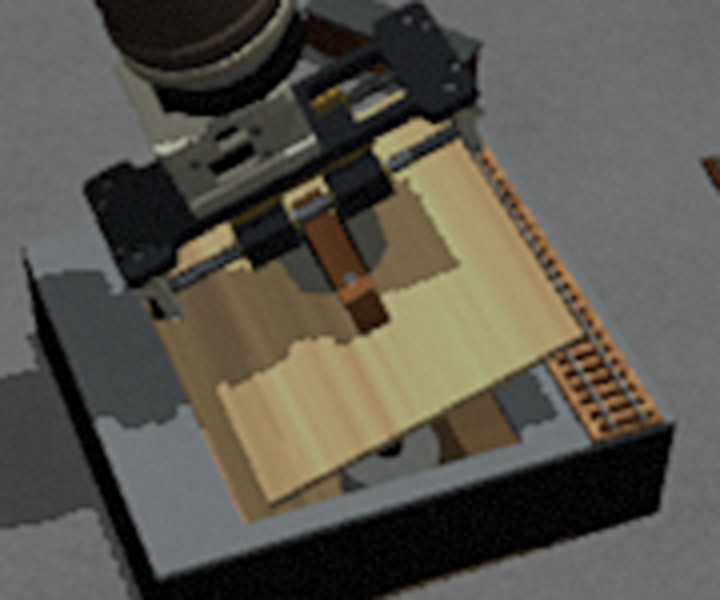

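View pics/c26c.png

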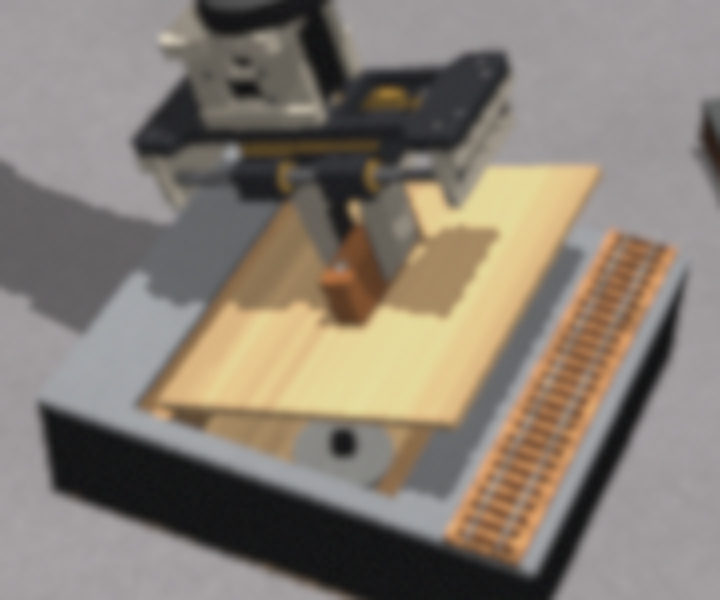

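```bash
python3 -m creep '[[[-0.03,0.05,-0.6,0,0,0,-1],[-0.05,0.05,-1.15,0,0,0,-1],[-0.05,0.05,-1.15,0,0,0,-1]]]';python3 -m creep '[[[-1,-0.12,-0.37,0,0,0,-1],[-2,-0.25,-0.74,0,0,0,-1],[-2,-0.25,-0.74,0,0,0,-1]]]'
python3 - <<'E'
from h import *
o,im=snap('side','s27.png'); print(o['position'],o['force'],o['ft_torque'])
crop(im,230,110,180,150,4,'s27c.png')
E
```

```text
clock: 43.8
position: [0.6011, 0.0566, 0.0991]
ee_rot: [1.914, 2.163, 0.381]
force: [0.5, -0.4, -3.7]
width: 0.192
clock: 44.1
position: [0.579, 0.0537, 0.0916]
ee_rot: [1.914, 2.164, 0.379]
force: [0.0, 0.5, -1.9]
width: 0.193
[0.57900101 0.05367028 0.09155824] [ 0.0139866   0.45350756 -1.86623328] [-0.09173672  0.58868668 -0.02608229]
```

View pics/s27c.png

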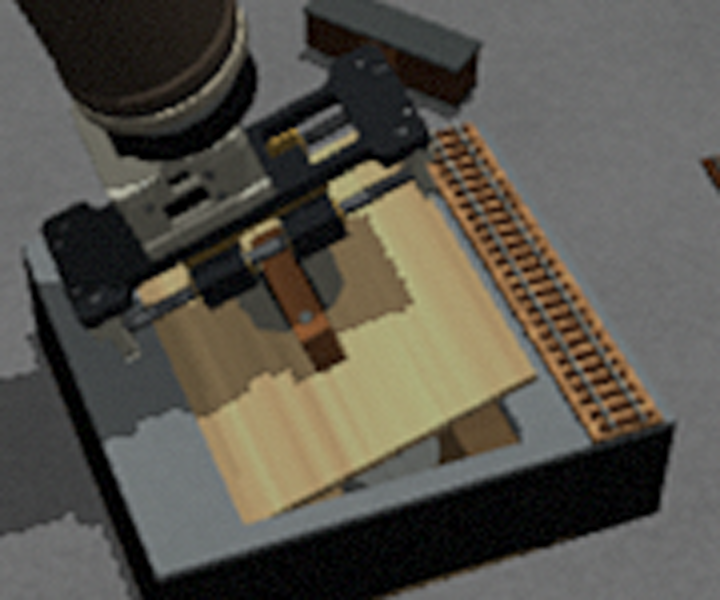

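```bash
python3 -m creep '[[[-0.8,-0.1,-0.35,0,0,0,-1],[-1.5,-0.18,-0.65,0,0,0,-1],[-1.5,-0.18,-0.65,0,0,0,-1]]]';python3 -m creep '[[[-0.4,-0.05,-0.14,0,0,0,-1],[-0.6,-0.08,-0.2,0,0,0,-1],[-0.6,-0.08,-0.2,0,0,0,-1]]]'
python3 - <<'E'
from h import *
o,im=snap('side','s28.png'); p=o['position']-[.572,.0555,0];print('u',p[0]*.992+p[1]*.124,'v',-p[0]*.124+p[1]*.992,o['position'],o['force'],o['ft_torque'])
crop(im,230,110,180,150,4,'s28c.png')
E
```

```text
clock: 44.45
position: [0.565, 0.0521, 0.0853]
ee_rot: [1.914, 2.163, 0.38]
force: [-0.2, 0.6, -2.4]
width: 0.191
clock: 44.75
position: [0.5605, 0.0515, 0.084]
ee_rot: [1.913, 2.162, 0.382]
force: [-1.3, -0.2, -2.0]
width: 0.195
u -0.01193915363911961 v -0.0025118217291781294 [0.56046136 0.05152559 0.08404561] [-1.30497757 -0.1530252  -1.96708289] [-0.03096239  0.54361496 -0.00701381]
```

View pics/s28c.png

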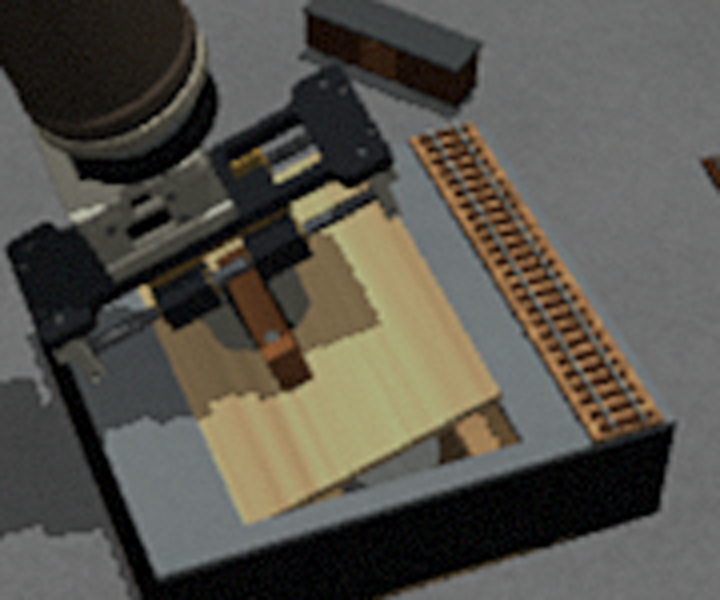

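```bash
python3 -m creep '[[[-0.3,-0.04,-0.13,0,0,0,-1],[-0.3,-0.04,-0.13,0,0,0,-1]]]';python3 -m creep '[[[0.23,0.03,-0.73,-0.62,4.96,0,-1],[0.4,0.05,-1.48,-1.24,9.92,0,-1],[0.4,0.05,-1.48,-1.24,9.92,0,-1]]]'
python3 - <<'E'
from h import *
o,im=snap('side','s29.png'); p=o['position']-[.572,.0555,0];print('u',p[0]*.992+p[1]*.124,'v',-p[0]*.124+p[1]*.992,o['position'],o['force'],o['ft_torque'])
crop(im,230,110,180,150,4,'s29c.png')
E
```

```text
clock: 45.0
position: [0.5573, 0.0511, 0.0826]
ee_rot: [1.913, 2.162, 0.382]
force: [-0.8, 0.2, -2.2]
width: 0.193
clock: 45.3
position: [0.5644, 0.0522, 0.0682]
ee_rot: [2.001, 2.261, 0.2]
force: [1.2, 0.6, -2.0]
width: 0.192
u -0.007963550933128952 v -0.0023511905364610288 [0.56438744 0.05217828 0.06817428] [ 1.24275533  0.60089233 -1.99402642] [0.03013722 0.18484276 0.04280542]
```

View pics/s29c.png

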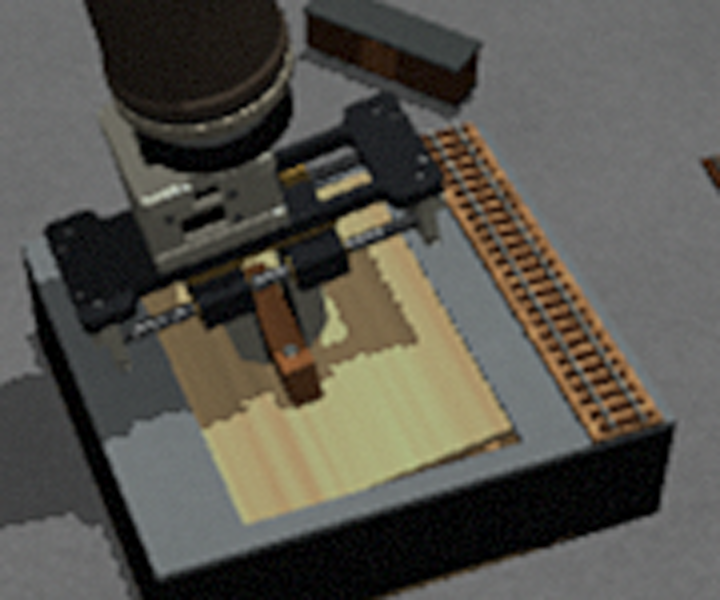

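```bash
python3 -m creep '[[[-0.2,-0.03,-0.4,-0.3,2.5,0,-1],[-0.2,-0.03,-0.76,-0.62,4.96,0,-1],[-0.2,-0.03,-0.76,-0.62,4.96,0,-1]]]'
python3 - <<'E'
from h import *
o,im=snap('side','s30.png'); p=o['position']-[.572,.0555,0];print('u',p[0]*.992+p[1]*.124,'v',-p[0]*.124+p[1]*.992,o['position'],o['force'],o['ft_torque'])
crop(im,230,110,180,150,4,'s30c.png')
E
```

```text
clock: 45.65
position: [0.56, 0.0514, 0.0602]
ee_rot: [2.042, 2.308, 0.102]
force: [0.2, 0.5, -2.5]
width: 0.191
u -0.012399982512508909 v -0.0025930947767781364 [0.56001405 0.05138775 0.06021202] [ 0.24981037  0.50813159 -2.51371884] [ 0.01539188  0.17925076 -0.04680101]
```

View pics/s30c.png

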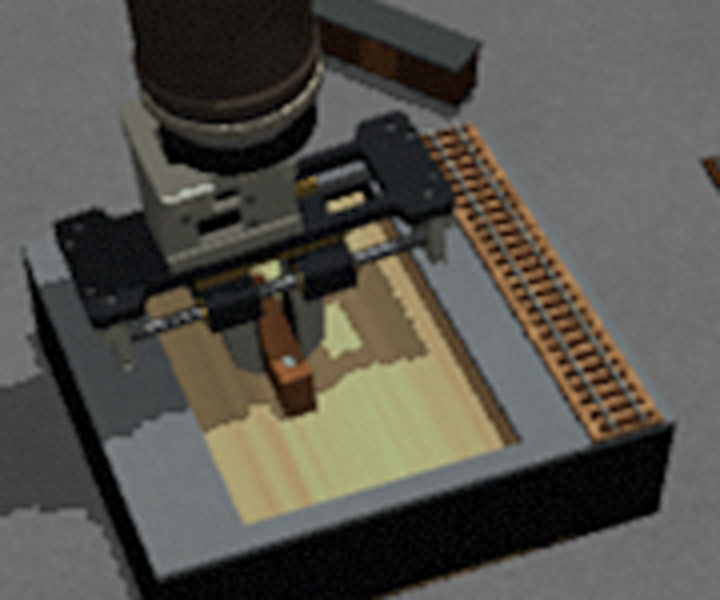

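```bash
python3 -m creep '[[[0.1,0.01,-0.4,-0.3,2.5,0,-1],[0.1,0.01,-0.76,-0.62,5.0,0,-1],[0.1,0.01,-0.76,-0.62,5.0,0,-1],[0.1,0.01,-0.76,-0.62,5.0,0,-1]]]'; python3 -m creep '[[[0,0,-0.1,0,0,0,-1],[0,0,-0.1,0,0,0,-1]]]'
python3 - <<'E'
from h import *
o,im=snap('wrist','w31.png'); p=o['position']-[.572,.0555,0];print('u',p[0]*.992+p[1]*.124,'v',-p[0]*.124+p[1]*.992,o['position'],o['force'],o['ft_torque'], R.from_rotvec(o['ee_rot']).as_matrix()[:,2])
E
```

```text
clock: 46.1
position: [0.5601, 0.0513, 0.0527]
ee_rot: [2.082, 2.352, 0.001]
force: [-0.2, -1.0, -2.0]
width: 0.193
clock: 46.3
position: [0.5601, 0.0514, 0.0519]
ee_rot: [-2.082, -2.352, -0.0]
force: [0.1, 0.4, -2.9]
width: 0.193
u -0.012312646815583713 v -0.00262343478903012 [0.5601045  0.05136847 0.05190402] [ 0.10694237  0.35480701 -2.92862897] [0.01683681 0.00563791 0.00291734] [-1.43308288e-04  3.62601243e-04 -9.99999924e-01]
```

View pics/w31.png

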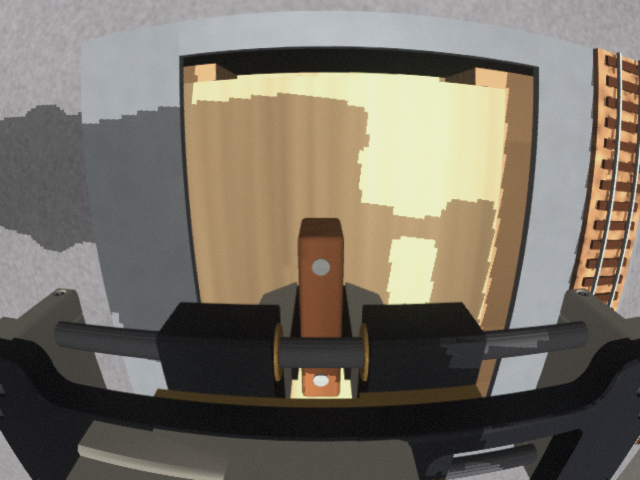

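The hatch is level between the lips, far ledge visible at 508–535, the same as just after drawing it back. Lower to contact.

```bash
python3 -m creep '[[[0,0,-0.1,0,0,0,-1],[0,0,-0.1,0,0,0,-1]]]'; python3 -m creep '[[[0,0,-0.1,0,0,0,-1],[0,0,-0.1,0,0,0,-1]]]'
```

```text
clock: 46.55
position: [0.5606, 0.0514, 0.0512]
ee_rot: [-2.082, -2.352, -0.0]
force: [-2.2, -0.9, 5.3]
width: 0.196
clock: 46.75
position: [0.5606, 0.0515, 0.0512]
ee_rot: [-2.082, -2.352, -0.0]
force: [-7.1, -1.4, 17.6]
width: 0.195
```

```bash
python3 -m creep '[[[0.5,0.06,0.1,0,0,0,-1],[1,0.12,0.1,0,0,0,-1],[1.5,0.19,0.1,0,0,0,-1],[1.5,0.19,0.1,0,0,0,-1]]]'; python3 -m creep '[[[0.3,0.04,0,0,0,0,-1],[0.5,0.06,0,0,0,0,-1],[0.5,0.06,0,0,0,0,-1]]]'
python3 - <<'E'
from h import *
o,im=snap('wrist','w32.png'); p=o['position']-[.572,.0555,0];print('u',p[0]*.992+p[1]*.124,'v',-p[0]*.124+p[1]*.992,o['position'],o['force'],o['ft_torque'])
E
```

```text
clock: 47.15
position: [0.5762, 0.0534, 0.0512]
ee_rot: [-2.082, -2.352, 0.0]
force: [-2.4, -1.0, 7.6]
width: 0.192
clock: 47.45
position: [0.5805, 0.0539, 0.0512]
ee_rot: [-2.081, -2.352, 0.001]
force: [-5.8, -1.2, 10.1]
width: 0.194
u 0.008246075562630384 v -0.002609923760929273 [0.5805085  0.05393259 0.05121451] [-5.80267855 -1.21240769 10.05283775] [-0.08403076  1.14338225 -0.03151417]
```

View pics/w32.png

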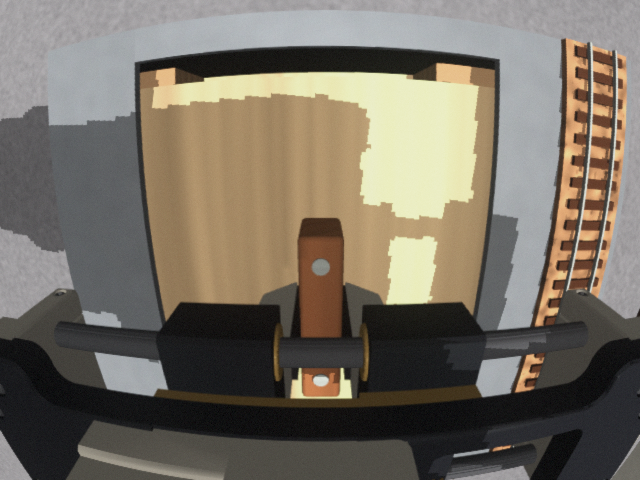

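The hatch slid 20 mm; its far edge is ~12 mm under the far lip. Release and retreat.

```bash
python3 -m creep '[[[0,0,0.1,0,0,0,-1],[0,0,0.1,0,0,0,-0.5],[0,0,0.1,0,0,0,-0.2],[0,0,0.1,0,0,0,0],[0,0,0.1,0,0,0,0]]]'; python3 -m creep '[[[0,0,2,0,0,0,0],[0,0,5,0,0,0,0],[0,0,9,0,0,0,0],[0,-1,13,0,0,0,0],[0,-5,15,0,0,0,0]]]';python3 -m creep '[[[0,0,0,0,0,0,0],[0,0,0,0,0,0,0],[0,0,0,0,0,0,0]]]'
python3 - <<'E'
from h import *
o,im=snap('wrist','w33.png'); print(o['position'],o['force'])
o,im=snap('side','s33.png');crop(im,230,110,180,150,4,'s33c.png')
o,im=snap('scene','c33.png')
E
```

```text
clock: 48.0
position: [0.5808, 0.054, 0.0518]
ee_rot: [-2.081, -2.352, 0.0]
force: [0.4, -0.4, 1.0]
width: 0.455
clock: 48.5
position: [0.5824, 0.0089, 0.2055]
ee_rot: [2.073, 2.36, 0.009]
force: [0.6, -0.9, 0.6]
width: 0.502
clock: 48.8
position: [0.5803, 0.0047, 0.2012]
ee_rot: [-2.08, -2.352, 0.001]
force: [-0.7, 0.6, 0.3]
width: 0.499
[0.58025232 0.00470077 0.20118342] [-0.70484284  0.59041304  0.27964793]
```

View pics/w33.png

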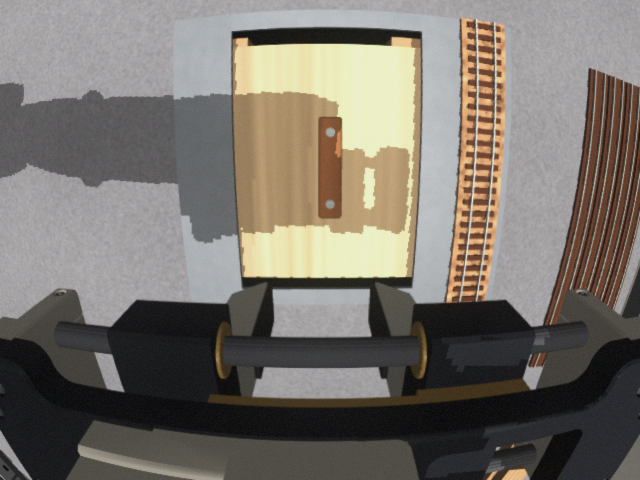

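View pics/s33c.png

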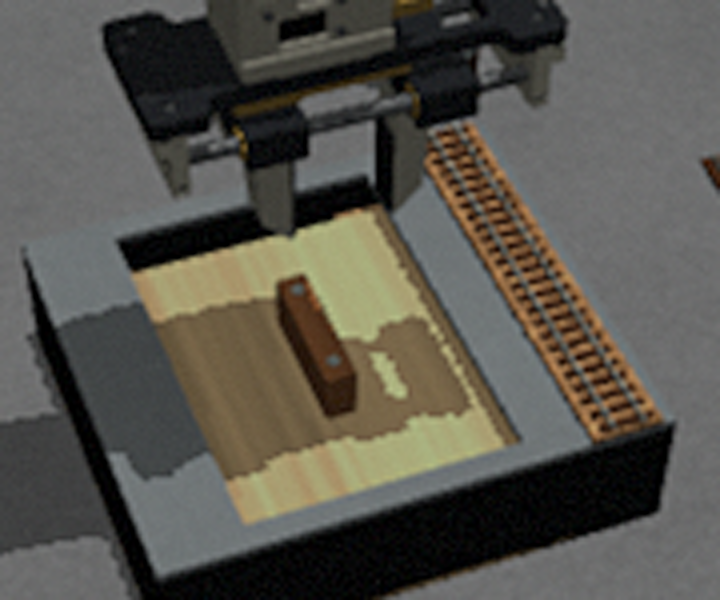

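View pics/c33.png

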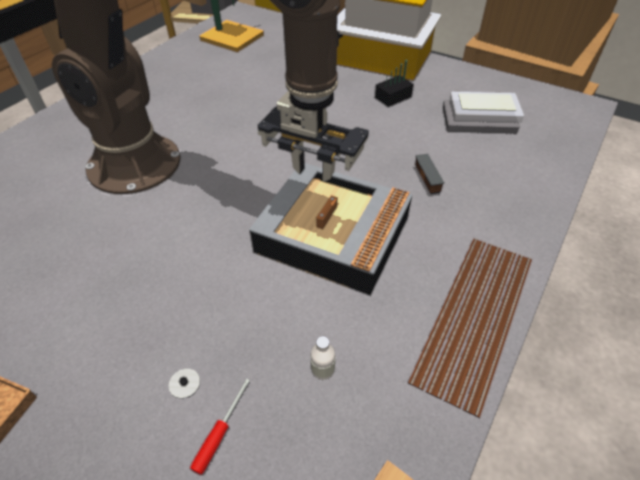

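```bash
python3 - <<'E'
from h import *
o=arm.observe()
c=(onz('wrist',(330,132),.089,o)+onz('wrist',(330,204),.089,o))/2; p=c-[.572,.0555,0]
print('handle u,v',p[0]*.992+p[1]*.124,-p[0]*.124+p[1]*.992)
S=tri([ray('wrist',(330,132),o),ray('side',(230+297/4,110+288/4))]),tri([ray('wrist',(330,204),o),ray('side',(230+334/4,110+360/4))]);print(S)
arm.sign_off()
E
```

```text
handle u,v 0.009127288580643295 -0.0027808194502729495
((array([0.57813332, 0.08159794, 0.09069566]), [np.float64(0.00033245270104872467), np.float64(0.0003324527010482671)]), (array([0.58521429, 0.02618899, 0.08959594]), [np.float64(0.00028464900571842713), np.float64(0.000284649005718415)]))
the job is handed in; nothing more can be done
```

The layout section is packed, and I handed the job in at about 49 s of the 210 s. I drew the hatch towards the robot, slanted it out and laid it on the bench to the left. Both pots went into the well with a lid on each, and I then slanted the hatch back in and slid it away under the far lip. The first attempt to grip the hatch closed on air above its handle; nothing was disturbed.

**Last checks**
- **Hatch:** the handle is about 9 mm past the ledge point, so the far edge is about 13 mm under the far lip. The handle screws measured 90–91 mm high (89 expected when seated), so the hatch lies flat.
- **Pots and lids:** each lid made contact at the predicted seated height, and both looked level in the pictures taken before I closed the hatch. They can't be seen now that it is shut.
- **Left alone:** I never touched the wagon, glue bottle, screwdriver or the spare lid on the bench. The gripper was clear of everything at hand-in.

**What disagreed**
- **Fingertips:** they ended about 14 mm behind the reported TCP, not 17 mm ahead of it as the description says. I found this by a light touch on the handle top and used it for every grasp after that.
- **Red pot:** it was knocked about 30 mm after I placed it. It was still upright on the floor of the well, so I measured it again and put its lid on where it stood.
- **Third pot:** no camera view showed one, so I took it as absent.

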